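# Clear the casting stop and tip a gel cassette upright against it

## Robot

A 6-joint arm with a two-finger parallel gripper is mounted at the origin on the work surface. World frame = base frame: x ahead of the robot, y to its left, z up, the work surface at z = 0. Lengths are in m, angles in rad, forces in N, time in s.
With the tool pointing down it reaches from about 0.25 to 0.725 m from the base axis. Payload 4 kg.
Tool frame: the origin (TCP) lies midway between the tips of the shut fingers; the grasp point (between the pads) lies 19 mm behind it; z points along the fingers, y is the direction in which the jaws open and shut (so a half turn about z gives the same grasp; the last joint's range is limited). The gripper opens to 85 mm and grips with 20 to 120 N. Pads are 22 mm wide; open, the fingers measure 114 mm over their backs; the gripper's body (76 mm by 85 mm) begins 54 mm behind the grasp point. The pads swing forward as they close: fully open they stand 13 mm farther back than shut.
Start: joints at [1.275, 0.241, 0.005, 1.335, 0, 1.571], TCP at [0.146, 0.478, 0.231] pointing down, gripper open.
Joint ranges: [-2.72, 2.72], [-1.05, 1.87], [-1.09, 1.28], [-1.99, 2.15], [-1.42, 1.44], [-3.14, 3.14]. Speed limits (rad/s): [2.79, 2.79, 3.14, 3.14, 3.14, 3.14].

## Interface

Orientations are given as a unit quaternion [x, y, z, w].
In Python, from workcell import monitor, cams, order gives the robot as it stands.
- The arm moves only by the tool send_rows, never from a script. Its argument "moves" is a list of rows, each a list of 4 numbers: the shift along the tool's x, y, z as a fraction of full scale, then the turn about the tool's z as a fraction of full scale. A call has 1 to 20 rows; each row shifts and turns the commanded pose from where the row before left it, along the tool's axes as they then stand; what a row does not reach is not made up. Full scale, the value 1, is 100 cm for a shift and 0.1 rad for a turn. A row lasts 1/10 s, in which the tool goes at most 50 mm and 8.59 degrees, less where a joint would pass 70% of its speed; a pose out of reach is approached as far as the arm can. A call with a number of a shift or a turn outside -1 to 1 is refused whole. A call with a gripper value outside its range is refused whole. "claw" is the gripper's target within -1 to 1 (fully open at 1, half-way at 0, shut at -1), set as the call begins (left out, the last holds). The fingers move at their own pace and stop on an object; the grip force is fixed at half the most. Time passes only in rows, so rows that do not move let the fingers close. It gives the time, the measured TCP pose, the force and the opening at its end, in the units of the state.
- monitor.get_obs(): the state, without advancing time (a new reading comes with each control period).
- cams.camera(name): name is "scene" or "top" or "wrist"; returns (picture, depth): 384x512x3 uint8, blue, green, red; 384x512 float32, m along the optical axis (not along the pixel's ray), 0 where there is no reading.
- cams.camera_info(name): a dict with "intrinsics" (3x3 intrinsics, pixels), "distortion" ([k1, k2, p1, p2, k3] as OpenCV has them; the pictures are not rectified), "T" (4x4, takes a point from camera to world coordinates); the wrist camera has in their place "mount" (4x4, takes a point from camera to tool coordinates, whose origin is the TCP and whose axes are the flange's). Camera axes: x right, y up, looking along -z (the intrinsics and any distortion apply to the point x, -y, -z); pixel columns grow to the right and rows downward; lengths in m; the calibration is good to about 2 mm. A picture is of the moment at which its call begins: read the wrist's pose just before it. camera_info takes no time and is no camera call.
- order.job_done(): hands the job in, once; it reports no verdict.
The state is a dict: "clock": time; "joint_pos": joint angles; "joint_vel": joint speeds; "tau": joint torques, N m; "eef_pos": TCP position; "tool_rot": TCP orientation; "ft_force": force on the tool from outside, world axes, zero at the start; "ft_torque": the same for the moment, N m; "grip_width": finger opening in m.
Only numpy, scipy, OpenCV 4.12 (cv2) and the standard library are available. Lean on these libraries where they do the work, as an engineer would, in place of code of your own. Each camera call takes 0.05 s, during which the arm holds its last target.

## Task

Clear the red bin from in front of the white casting stop by hanging it by its lip on the free part of the louvred panel's top rail, beside the yellow bin. Then bring the pale-blue gel cassette in front of the stop with its green end against the fence and, keeping that green edge down on the bench, push and tip it up on it, so that it stands green end down between the blue cheeks, leaning flat against the fence. Do not knock over or push away any of the other things on the bench.

Things in the scene. Friction and masses are not known exactly. Their poses are not given: they have to be found in the camera images.
- cassette_mid (a point): Gel cassette: a pale-blue glass slab, 110 mm long (its x), 58 mm wide (its y), 12 mm thick (its z), about 0.16 kg. One end has a green sealing strip 16 mm wide. Point: centre of the slab (6 mm above the bench when flat). It starts flat; x points towards the green end, z out of its top face. Gripped firmly it turns with the fingers.
- cassette_foot (a point): Same cassette, centre of its green end face (55 mm from the slab's centre along +x); axes as the slab's.
- bin_mid (a point): Red lipped parts bin, combs fixed inside, about 0.12 kg: 80 mm deep (x), 62 mm wide (y), 50 mm tall (z up), open top, 3 mm walls. Point: its centre, 25 mm above its underside. Its back (+x) carries a hooked lip 50 mm wide, level with the rim, reaching 17.5 mm behind the back wall. It starts on the bench just in front of the stop, lip roughly towards the fence.
- bin_slot (a point): Slot under the red bin's lip: centre of the slot's roof, 46.8 mm along +x and 21 mm above the bin's centre; axes as the bin's. The slot is 13.5 mm wide in x, between the back wall and the lip's turned-down end, which is 4 mm thick and reaches 16 mm below this point. This point rests over the rail when the bin hangs.
- rail (a point): Middle of the free stretch of the panel's top edge, 150 mm above the bench, mid-thickness (sheet 4 mm thick); fixed. x points through the sheet from front to back, y along it, z up. Free from 54 mm to +y to 60 mm to -y. The bin hangs on the -x side, lip hooked over to +x; hanging right, its centre is about 46 mm to -x and 119 mm up, its front dipped 0.2 rad.
- panel: Louvred panel, fixed: grey upright sheet 200 mm wide (y), 4 mm thick (x), 150 mm high, three small louvres low on its front (-x). Origin on the bench under its middle. It stands left or right of the stop. A yellow bin like the red one is fixed on it, centred 56 mm to -y, rim 154 mm above the bench. Its feet reach 62 mm behind it (+x).
- stop: White casting stop, fixed: fence 124 mm wide, 66 mm high, 8 mm thick, leaning back 0.26 rad (top towards +x). Origin: on the bench at the foot of the middle of its front face; x points into the fence (push along +x), y along it, z up. Two blue cheeks, 16 mm high, 8 mm thick, run from the fence to 30 mm in front of it (-x), 76 mm apart, centred.
- bottle_mid (a point): Bystander: clear reagent bottle with white cap, 48 mm across, 115 mm tall. Point: its centre, half-way up.
- dish_mid (a point): Bystander: amber petri dish, 62 mm across, 17 mm tall. Point: its centre, half-way up.
- jar_l_mid (a point): Bystander: small white jar with a teal cap, 38 mm across, 65 mm tall. Point: its centre, half-way up.
- jar_r_mid (a point): Bystander: small white jar with an orange cap, 38 mm across, 65 mm tall. Point: its centre, half-way up.
- tipbox_mid (a point): Bystander: blue pipette-tip box with grey lid, 117 x 82 x 63 mm. Point: its centre, half-way up.
- tuberack_mid (a point): Bystander: blue rack of capped tubes, 140 x 75 mm, 81 mm tall. Point: its centre, half-way up.

How it is judged:
On the way, in this order (a step that is already met when the one before it is completed fails the run):
1. the red bin hangs by its lip on the free part of the rail, let go (height (world z) of bin_mid between 0.11 and 0.135 m and angle between bin_mid's own z axis and vertical below 0.32 rad and angle between the x axis of bin_mid and the x axis of rail, either way round below 0.4 rad and x of bin_mid in the frame of rail between -0.056 and -0.036 m and y of bin_mid in the frame of rail between -0.06 and 0.06 m and contact force between the fingers and anything else below 0.1 N), for 0.2 s.
2. the cassette is part-way up, its green edge on the bench at the foot of the fence (height (world z) of cassette_foot below 0.016 m and x of cassette_foot in the frame of stop between -0.03 and 0.006 m and angle between cassette_mid's own x axis and vertical between 1.95 and 2.6 rad), for 0.1 s.
At the end, for the whole second after the job is handed in: Red bin hung on the free rail: centre 110-135 mm up, dipped under 0.32 rad, square to 0.4 rad. Cassette standing green end down on the bench, leaning on the fence 0.15-0.38 rad from vertical, square to 0.42 rad, green end within 20 mm of the fence's foot and of mid-gap. Others in place (height (world z) of bin_mid between 0.11 and 0.135 m and angle between bin_mid's own z axis and vertical below 0.32 rad and angle between the x axis of bin_mid and the x axis of rail, either way round below 0.4 rad and x of bin_mid in the frame of rail between -0.056 and -0.036 m and y of bin_mid in the frame of rail between -0.06 and 0.06 m and height (world z) of cassette_foot below 0.016 m and x of cassette_foot in the frame of stop between -0.03 and 0.006 m and x of cassette_foot in the frame of stop above -0.02 m and angle between cassette_mid's own x axis and vertical between 2.76 and 2.99 rad and angle between the z axis of cassette_mid and the x axis of stop, either way round below 0.42 rad and z of cassette_mid in the frame of stop above 0.045 m and y of cassette_foot in the frame of stop between -0.02 and 0.02 m); the robot touches nothing.
It fails at once if the bottle or petri dish is knocked over or shoved more than 30 mm (distance of any of bottle_mid, dish_mid from where it was at the start of the episode above 0.03 m or angle between any of bottle_mid, dish_mid's own z axis and vertical above 0.5 rad).
It fails at once if a jar is knocked over or shoved more than 30 mm (distance of any of jar_l_mid, jar_r_mid from where it was at the start of the episode above 0.03 m or angle between any of jar_l_mid, jar_r_mid's own z axis and vertical above 0.5 rad).
It fails at once if the tip box or tube rack is knocked over or shoved more than 30 mm (distance of any of tipbox_mid, tuberack_mid from where it was at the start of the episode above 0.03 m or angle between any of tipbox_mid, tuberack_mid's own z axis and vertical above 0.5 rad).
It also fails if it takes over 72 s, if anything falls off the work surface, if the arm or the gripper's body presses on something with over 40 N, if the wrist force passes 120 N, or if a joint passes its speed limit or range.

## Working session

There is one attempt and no reset: what is moved stays moved. The work goes in short steps, Python scripts to look and compute and a tool call to move; the robot and the scene stay as the last step left them, time stands still between calls to the robot, and variables do not carry over. Pictures are saved under pics/ and viewed, and the job is handed in when it is done.

Besides the shell and the picture viewer there is one more tool, called after "Emit:" as a command line: name --pt "numbers of a row" for each row, then --argument value for the rest. send_rows: Moves the arm, as the interface text tells. Its arguments: {"type":"object","properties":{"moves":{"type":"array","items":{"type":"array","items":{"type":"number","minimum":-1,"maximum":1}}},"claw":{"type":"number"}},"required":["moves"]}

```bash
mkdir -p pics; ls; cat > h.py <<'E'
import numpy as np, cv2
from workcell import monitor,cams,order
from scipy.spatial.transform import Rotation as R
def state():
    o=monitor.get_obs()
    print('t',o['clock'],'p',np.round(o['eef_pos'],4),'q',np.round(o['tool_rot'],4),'F',np.round(o['ft_force'],2),'g',round(float(o['grip_width']),4))
    return o
def Tcam(name,o=None):
    ci=cams.camera_info(name)
    if name=='wrist':
        T=np.eye(4);T[:3,:3]=R.from_quat(o['tool_rot']).as_matrix();T[:3,3]=o['eef_pos']
        return ci,T@np.array(ci['mount'])
    return ci,np.array(ci['T'])
def shot(name,fn):
    o=monitor.get_obs(); im,d=cams.camera(name); ci,T=Tcam(name,o)
    cv2.imwrite(f'pics/{fn}.png',im); np.savez(f'pics/{fn}.npz',im=im,d=d,K=np.array(ci['intrinsics']),D=np.array(ci['distortion']),T=T)
    return im,d
def load(fn): return np.load(f'pics/{fn}.npz')
def ray(s,u,v):
    p=cv2.undistortPoints(np.array([[[u,v]]],float),s['K'],s['D'])[0,0]
    return np.array([p[0],-p[1],-1.0])
def px(s,u,v):   # by depth
    u0,v0=int(round(u)),int(round(v)); w=s['d'][v0-1:v0+2,u0-1:u0+2]; w=w[w>0]
    z=np.median(w); return (s['T']@np.r_[ray(s,u,v)*z,1])[:3]
def pz(s,u,v,h):  # by plane height
    r=s['T'][:3,:3]@ray(s,u,v); c=s['T'][:3,3]; return c+r*(h-c[2])/r[2]
def cloud(s):
    H,W=s['d'].shape; uu,vv=np.meshgrid(np.arange(W),np.arange(H))
    p=cv2.undistortPoints(np.stack([uu,vv],-1).reshape(-1,1,2).astype(float),s['K'],s['D'])[:,0]
    z=s['d'].ravel(); P=np.stack([p[:,0]*z,-p[:,1]*z,-z],1)
    return (P@s['T'][:3,:3].T+s['T'][:3,3]).reshape(H,W,3)
def proj(s,P):
    q=np.linalg.inv(s['T'])@np.r_[P,1]; q=np.array([q[0],-q[1],-q[2]])
    return cv2.projectPoints(q.reshape(1,3),np.zeros(3),np.zeros(3),s['K'],s['D'])[0].ravel()
E
python3 - <<'E'
from h import *
state()
for n in('scene','top'):
    im,d=shot(n,n+'0'); print(n,im.shape,(d>0).mean()); print(load(n+'0')['T'].round(3))
E
```

```text
pics
t 0.0 p [0.1456 0.4777 0.2304] q [ 1.474e-01  9.891e-01 -1.100e-03 -2.000e-04] F [-0.27  0.55  0.58] g 0.0852
scene (384, 512, 3) 0.9962819417317709
[[-0.822 -0.366  0.437  0.943]
 [ 0.569 -0.493  0.658  0.644]
 [-0.025  0.789  0.613  0.707]
 [ 0.     0.     0.     1.   ]]
top (384, 512, 3) 0.9962005615234375
[[-0.015  0.987 -0.161  0.416]
 [-1.    -0.012  0.016  0.008]
 [ 0.013  0.161  0.987  1.021]
 [ 0.     0.     0.     1.   ]]
```

View pics/top0.png

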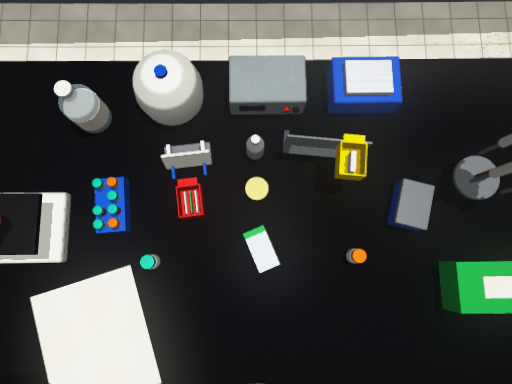

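View pics/scene0.png

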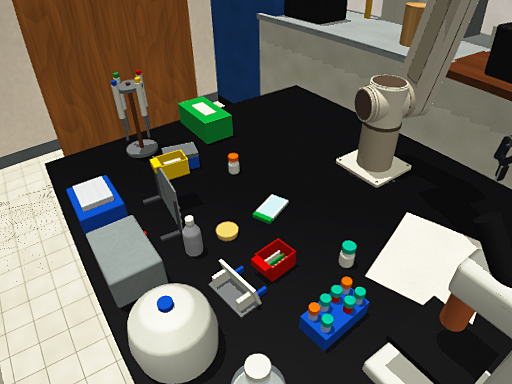

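The top picture shows the stop at (188,155), red bin at (190,199), cassette at (262,249) with its green end at (256,232). The panel is at (320,145), with the yellow bin at (352,158) on its right, so the free rail is on the left. The bottle is at (255,146) and the dish at (257,188). I'll enlarge it.

```bash
python3 - <<'E'
from h import *
s=load('top0'); im=s['im']
def crop(u0,v0,u1,v1,k,fn):
    c=cv2.resize(im[v0:v1,u0:u1],None,fx=k,fy=k,interpolation=cv2.INTER_CUBIC)
    for u in range((u0+9)//10*10,u1,10): cv2.putText(c,str(u),((u-u0)*k-8,8),0,.3,(255,255,255),1); cv2.line(c,((u-u0)*k,10),((u-u0)*k,14),(255,255,255),1)
    for v in range((v0+9)//10*10,v1,10): cv2.putText(c,str(v),(0,(v-v0)*k+3),0,.3,(255,255,255),1); cv2.line(c,(20,(v-v0)*k),(24,(v-v0)*k),(255,255,255),1)
    cv2.imwrite(f'pics/{fn}.png',c)
crop(150,130,290,275,5,'t_a') if 0 else crop(150,130,290,280,4,'t_a')
crop(270,120,380,180,7,'t_b')
E
```

```text
(no output)
```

View pics/t_a.png

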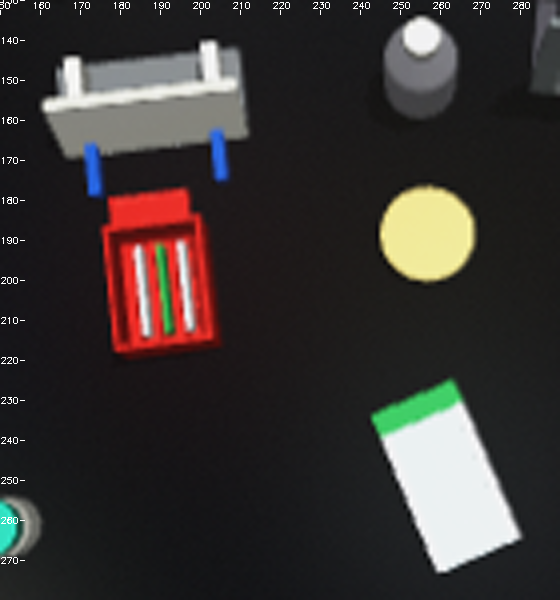

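View pics/t_b.png

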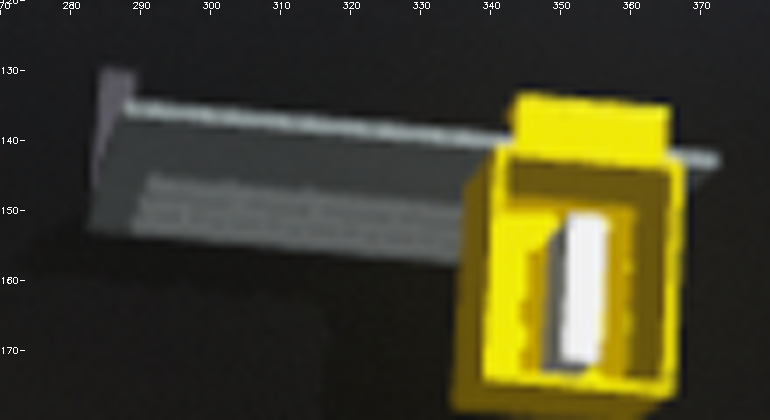

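```bash
cat > m1.py <<'E'
from h import *
s=load('top0')
def show(n,pts,h):
    P=np.array([pz(s,u,v,h) for u,v in pts]); print(n); print(P[:,:2].round(4).tolist()); 
    for u,v in pts[:1]: print('  depth chk',px(s,u,v).round(4))
    return P[:,:2]
def seg(a,b): d=b-a; return np.linalg.norm(d).round(4), np.degrees(np.arctan2(d[1],d[0])).round(2)
b=show('bin BL BR FR FL',[(176.5,187),(199.5,184),(204.5,216),(179,218)],.05); print('edges',[seg(b[i],b[(i+1)%4]) for i in range(4)],'ctr',b.mean(0))
print('lip',show('lip',[(177,179),(197,177.3)],.05))
c=show('cas GL GR BR BL',[(242.7,234.3),(263,225.2),(280,264.3),(259.7,273.2)],.012); print([seg(c[i],c[(i+1)%4]) for i in range(4)],c.mean(0))
r=show('rail L R',[(287.7,135),(373,143)],.15); print(seg(r[0],r[1]),r.mean(0))
f=show('foot L R',[(166.7,169),(211.7,163.7)],0); print(seg(f[0],f[1]),f.mean(0))
ch=show('cheekfront L R (top .016)',[(174,178.5),(205.3,174.5)],.016); print(seg(*ch))
for n,u,v,h in(('bottle',255,140,.115),('dish',256.5,188.5,.017),('jarl',149,262,.065),('jarr',359,256,.065)): print(n,pz(s,u,v,h).round(4),px(s,u,v).round(4))
E
python3 m1.py
```

```text
bin BL BR FR FL
[[0.593, 0.1942], [0.6001, 0.1358], [0.5179, 0.1226], [0.5138, 0.1865]]
  depth chk [0.5943 0.1956 0.0428]
edges [(np.float64(0.0588), np.float64(-83.1)), (np.float64(0.0832), np.float64(-170.82)), (np.float64(0.064), np.float64(93.73)), (np.float64(0.0796), np.float64(5.55))] ctr [0.55620444 0.15977263]
lip
[[0.6138, 0.1933], [0.6176, 0.1424]]
  depth chk [ 0.6241  0.203  -0.0007]
lip [[0.61379033 0.19328896]
 [0.61761851 0.14237613]]
cas GL GR BR BL
[[0.4728, 0.0276], [0.4957, -0.0257], [0.3946, -0.0676], [0.373, -0.015]]
  depth chk [0.4729 0.0276 0.0107]
[(np.float64(0.058), np.float64(-66.7)), (np.float64(0.1094), np.float64(-157.47)), (np.float64(0.0568), np.float64(112.34)), (np.float64(0.1085), np.float64(23.12))] [ 0.43404268 -0.02019033]
rail L R
[[0.6955, -0.0828], [0.6738, -0.2821]]
  depth chk [ 0.6965 -0.0831  0.147 ]
(np.float64(0.2005), np.float64(-96.23)) [ 0.68465713 -0.18245617]
foot L R
[[0.6518, 0.231], [0.6651, 0.1099]]
  depth chk [0.6514 0.2306 0.0015]
(np.float64(0.1218), np.float64(-83.72)) [0.65845045 0.17044733]
cheekfront L R (top .016)
[[0.6222, 0.2077], [0.632, 0.1252]]
  depth chk [0.6238 0.2093 0.0081]
(np.float64(0.0831), np.float64(-83.2))
bottle [ 0.695  -0.0065  0.115 ] [ 0.6957 -0.0065  0.1126]
dish [ 0.5924 -0.0101  0.017 ] [ 0.5928 -0.0101  0.0147]
jarl [0.4063 0.2543 0.065 ] [0.4062 0.2547 0.0633]
jarr [ 0.413  -0.2577  0.065 ] [ 0.413  -0.258   0.0639]
```

```bash
cat >> h.py <<'E'
def head(o):
    x=R.from_quat(o['tool_rot']).as_matrix()[:,0]; return np.arctan2(x[1],x[0])
def goto(p,h=None,step=0.045,o=None):
    """numbers for: turn rows first, then shift rows in turned tool axes"""
    o=o or monitor.get_obs(); a=head(o); 
    if h is not None:
        h=np.radians(h); dh=(h-a+np.pi)%(2*np.pi)-np.pi; print('turn total (units .1rad about tool z)',round(-dh*10,2))
        a=a+dh
    d=np.array(p)-o['eef_pos']; x=np.array([np.cos(a),np.sin(a),0]); y=np.array([np.sin(a),-np.cos(a),0])
    t=np.array([d@x,d@y,-d[2]]); n=int(np.ceil(np.linalg.norm(t)/step)); print('tool shift',t.round(4),'rows',n,'each',(t/n).round(4))
E
python3 - <<'E'
from h import *
goto([0.535,0.158,0.23],186.4)
print(np.array(cams.camera_info('wrist')['mount']).round(3))
E
```

```text
turn total (units .1rad about tool z) -4.08
tool shift [-0.3513 -0.3612  0.0005] rows 12 each [-0.0293 -0.0301  0.    ]
[[-0.001  0.949  0.316  0.082]
 [ 1.     0.001  0.001 -0.   ]
 [ 0.001  0.316 -0.949 -0.142]
 [ 0.     0.     0.     1.   ]]
```

Emit:
send_rows --pt "0 0 0 -0.85" --pt "0 0 0 -0.85" --pt "0 0 0 -0.85" --pt "0 0 0 -0.85" --pt "0 0 0 -0.7" --pt "-0.0293 -0.0301 0 0" --pt "-0.0293 -0.0301 0 0" --pt "-0.0293 -0.0301 0 0" --pt "-0.0293 -0.0301 0 0" --pt "-0.0293 -0.0301 0 0" --pt "-0.0293 -0.0301 0 0" --pt "-0.0293 -0.0301 0 0" --pt "-0.0293 -0.0301 0 0" --pt "-0.0293 -0.0301 0 0" --pt "-0.0293 -0.0301 0 0" --pt "-0.0293 -0.0301 0 0" --pt "-0.0293 -0.0301 0 0" --pt "0 0 0 0" --pt "0 0 0 0" --claw 1

```text
clock: 2.0
eef_pos: [0.5362, 0.1586, 0.2303]
tool_rot: [-0.056, 0.998, -0.0, -0.001]
ft_force: [-0.4, -0.7, -0.5]
grip_width: 0.0858
```

```bash
python3 - <<'E'
from h import *
o=state(); print(o['joint_pos'],np.degrees(head(o)))
shot('wrist','w1'); im=load('w1')['im']; cv2.imwrite('pics/w1b.png',cv2.resize(im,(768,576)))
E
```

```text
t 2.0 p [0.5362 0.1586 0.2303] q [-5.600e-02  9.984e-01 -1.000e-04 -1.100e-03] F [-0.41 -0.69 -0.5 ] g 0.0858
[2.87345233e-01 3.61253996e-01 1.68835151e-01 1.38055199e+00
 4.07098032e-04 1.75369226e-01] -173.58427139183632
```

View pics/w1b.png

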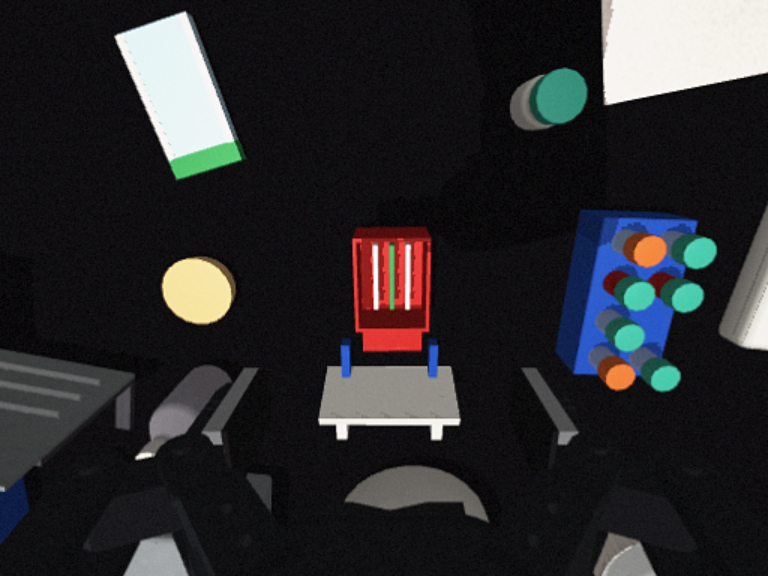

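The wrist picture shows the red bin square in view: its rim corners are (353,239), (431,238), (429,331) and (357,331). The fence foot runs (328,366) to (452,366). I'll compute positions from these.

```bash
python3 - <<'E'
from h import *
s=load('w1'); im=s['im']
c=cv2.resize(im[145:300,195:325],None,fx=5,fy=3.8,interpolation=cv2.INTER_CUBIC); cv2.imwrite('pics/w1c.png',c[:600])
def M(pts,h): return np.array([pz(s,u/1.5,v/1.5,h)[:2] for u,v in pts])
b=M([(353,239),(431,238),(429,331),(357,331)],.05); print(b.round(4),b.mean(0)); 
print([np.linalg.norm(b[i]-b[(i+1)%4]).round(4) for i in range(4)])
d=b[2]+b[3]-b[0]-b[1]; print('heading',np.degrees(np.arctan2(d[1],d[0])))
l=M([(363,350),(422,350)],.05); print('lip',l,np.linalg.norm(l[0]-l[1]))
f=M([(328,366),(452,366)],0); print('foot',f,f.mean(0),np.linalg.norm(f[0]-f[1]))
c=M([(115,35),(186,12),(242,158),(175,179)],.012);print('cas',c.round(4),c.mean(0),)
E
```

```text
[[0.5247 0.1282]
 [0.5171 0.1889]
 [0.5959 0.1985]
 [0.6027 0.1382]] [0.5600998 0.1634366]
[np.float64(0.0611), np.float64(0.0794), np.float64(0.0607), np.float64(0.0787)]
heading 7.097157197073389
lip [[0.61979778 0.14480894]
 [0.6141784  0.19500914]] 0.05051372811271588
foot [[0.66682709 0.11085795]
 [0.65300209 0.23432675]] [0.65991459 0.17259235] 0.12424039802482208
cas [[ 0.3968 -0.0664]
 [ 0.3755 -0.0124]
 [ 0.4755  0.0291]
 [ 0.4986 -0.0266]] [ 0.43659926 -0.01908034]
```

View pics/w1c.png

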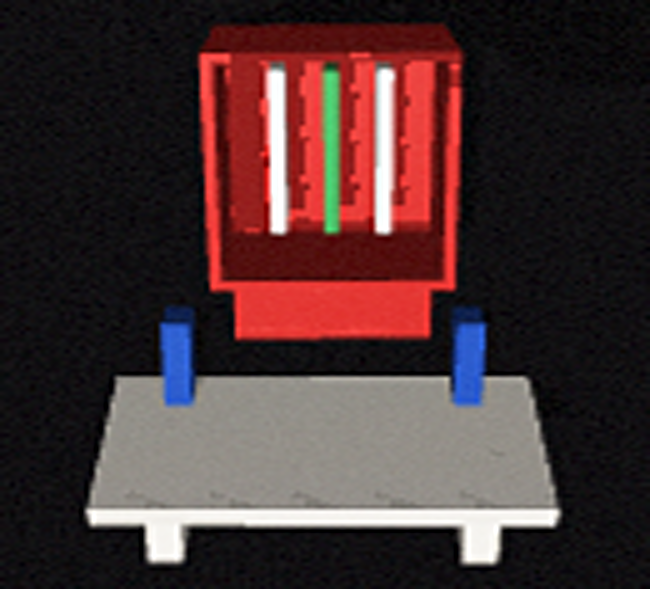

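```bash
python3 - <<'E'
from h import *
goto([0.559,0.162,0.010],186.8)
E
```

```text
turn total (units .1rad about tool z) -0.05
tool shift [-2.360e-02 -2.000e-04  2.206e-01] rows 5 each [-0.0047 -0.      0.0441]
```

Emit:
send_rows --pt "-0.012 0 0 -0.05" --pt "-0.0116 0 0.04 0" --pt "0 0 0.04 0" --pt "0 0 0.04 0" --pt "0 0 0.04 0" --pt "0 0 0.03 0" --pt "0 0 0.02 0" --pt "0 0 0.0105 0" --pt "0 0 0 0"

```text
clock: 2.95
eef_pos: [0.5577, 0.1629, 0.0096]
tool_rot: [-0.06, 0.998, -0.0, -0.002]
ft_force: [-0.5, 0.6, -0.2]
grip_width: 0.0857
```

Emit:
send_rows --pt "0 0 0 0" --pt "0 0 0 0" --pt "0 0 0 0" --pt "0 0 0 0" --pt "0 0 0 0" --pt "0 0 0 0" --pt "0 0 0 0" --pt "0 0 0 0" --claw -1

```text
clock: 3.75
eef_pos: [0.5612, 0.1628, 0.0128]
tool_rot: [-0.06, 0.998, 0.001, 0.002]
ft_force: [-0.2, 0.5, 6.2]
grip_width: 0.0613
```

```bash
python3 - <<'E'
from h import *
o=state()
shot('scene','s2'); cv2.imwrite('pics/s2b.png',cv2.resize(load('s2')['im'][200:330,190:390],None,fx=3.8,fy=3.8))
E
```

```text
t 3.75 p [0.5612 0.1628 0.0128] q [-5.960e-02  9.982e-01  6.000e-04  1.900e-03] F [-0.19  0.55  6.2 ] g 0.0613
```

View pics/s2b.png

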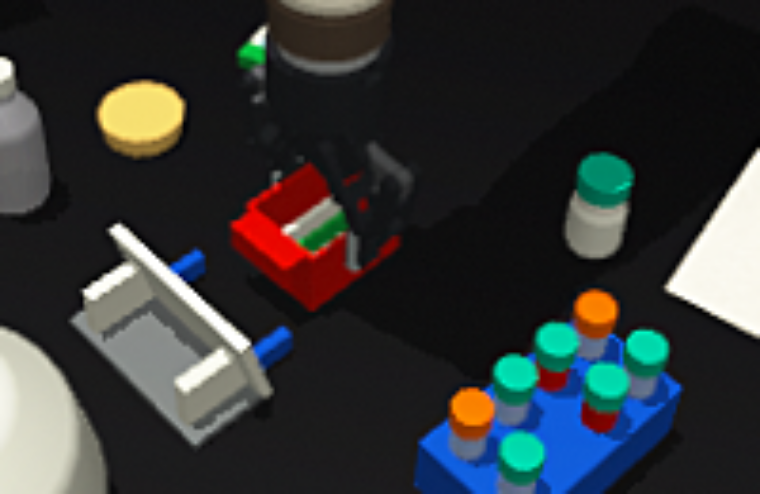

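Emit:
send_rows --pt "0 0 -0.01 0" --pt "0 0 -0.03 0" --pt "0 0 -0.04 0" --pt "0 0 -0.04 0" --pt "0 0 -0.04 0" --pt "0 0 0 0" --pt "0 0 0 0"

```text
clock: 4.5
eef_pos: [0.5602, 0.1623, 0.1723]
tool_rot: [-0.059, 0.998, 0.0, 0.001]
ft_force: [0.3, -0.5, -0.1]
grip_width: 0.0613
```

```bash
python3 - <<'E'
from h import *
o=state(); print(np.degrees(head(o))%360)
goto([0.585,-0.130,0.18],173.8)
shot('top','t3'); shot('wrist','w3'); 
cv2.imwrite('pics/t3b.png',np.hstack([cv2.resize(load('t3')['im'][130:230,140:290],(400,267)),cv2.resize(load('w3')['im'],(356,267))]))
E
```

```text
t 4.5 p [0.5602 0.1623 0.1723] q [-5.940e-02  9.982e-01  3.000e-04  1.400e-03] F [ 0.31 -0.51 -0.08] g 0.0613
186.8163641242853
turn total (units .1rad about tool z) 2.27
tool shift [-0.0562 -0.2879 -0.0077] rows 7 each [-0.008  -0.0411 -0.0011]
```

View pics/t3b.png

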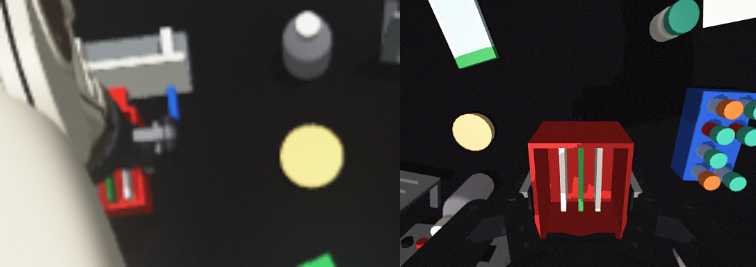

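```bash
python3 - <<'E'
from h import *
s=load('w3'); im=s['im']
cv2.imwrite('pics/w3c.png',cv2.resize(im[160:384,160:360],None,fx=2.67,fy=2.67,interpolation=cv2.INTER_CUBIC))
E
```

```text
(no output)
```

View pics/w3c.png

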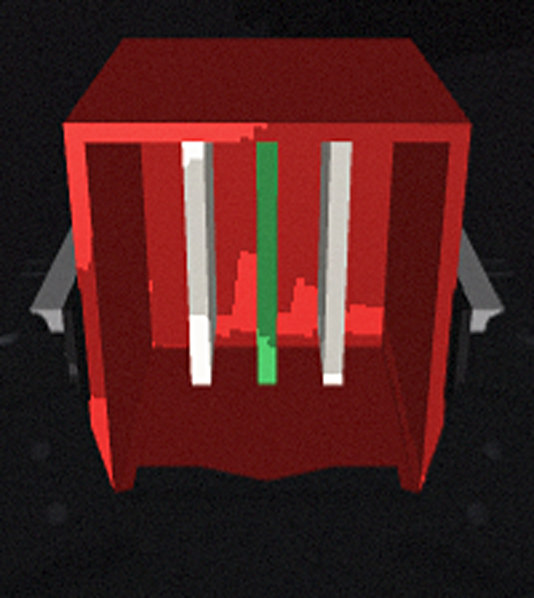

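Emit:
send_rows --pt "0 0 -0.008 0.76" --pt "0 0 0 0.76" --pt "0 0 0 0.75" --pt "-0.008 -0.0411 0 0" --pt "-0.008 -0.0411 0 0" --pt "-0.008 -0.0411 0 0" --pt "-0.008 -0.0411 0 0" --pt "-0.008 -0.0411 0 0" --pt "-0.008 -0.0411 0 0" --pt "-0.008 -0.0411 0 0" --pt "0 0 0 0" --pt "0 0 0 0" --pt "0 0 0 0"

```text
clock: 5.9
eef_pos: [0.5835, -0.1288, 0.1773]
tool_rot: [0.054, 0.999, 0.001, -0.002]
ft_force: [-0.7, -0.5, -1.5]
grip_width: 0.061
```

The close view shows the bin held squarely between the pads, with its front rim at crop (64,123) to (470,123). Next I measure its offset from the tool and the rail from here.

```bash
python3 - <<'E'
from h import *
s=load('w3'); ci=cams.camera_info('wrist')
Tt=np.array(ci['mount'])
def tool(s,u,v):
    u0,v0=int(round(u)),int(round(v)); w=s['d'][v0-1:v0+2,u0-1:u0+2]; z=np.median(w); return (Tt@np.r_[ray(s,u,v)*z,1])[:3]
for u,v in[(186,207.5),(334,207.5),(259,207.5),(190,250),(330,250),(194,290),(326,290)]: print((u,v),tool(s,u,v).round(4))
o=state(); shot('top','t4'); shot('wrist','w4'); shot('scene','s4')
cv2.imwrite('pics/t4b.png',cv2.resize(load('t4')['im'][90:230,230:410],None,fx=4.2,fy=4.2))
cv2.imwrite('pics/s4b.png',cv2.resize(load('s4')['im'][100:280,60:300],None,fx=3.3,fy=3.3))
E
```

```text
(186, 207.5) [ 0.0399 -0.0301 -0.0375]
(334, 207.5) [ 0.0398  0.0299 -0.0372]
(259, 207.5) [ 0.0397 -0.0005 -0.0369]
(190, 250) [ 0.0204 -0.03   -0.0374]
(330, 250) [ 0.0202  0.0299 -0.037 ]
(194, 290) [-0.0003 -0.03   -0.037 ]
(326, 290) [-0.0004  0.0297 -0.0369]
t 5.9 p [ 0.5835 -0.1288  0.1773] q [ 5.350e-02  9.986e-01  5.000e-04 -1.600e-03] F [-0.75 -0.46 -1.49] g 0.061
```

View pics/t4b.png

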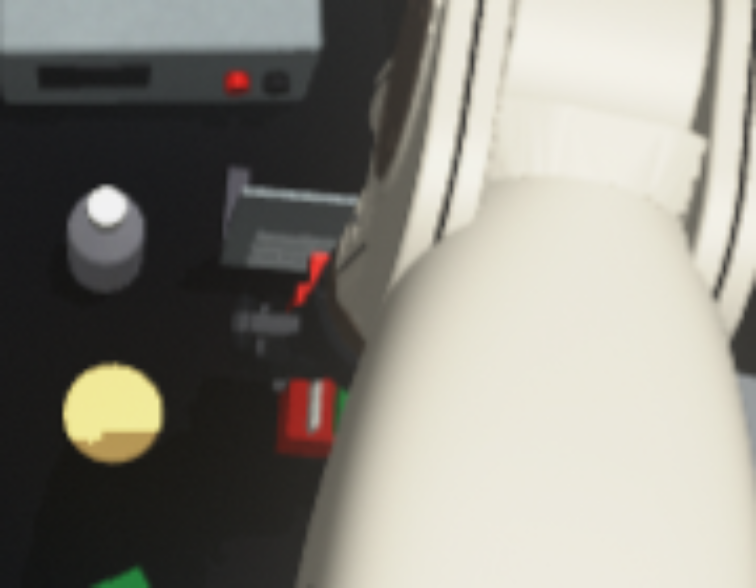

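View pics/s4b.png

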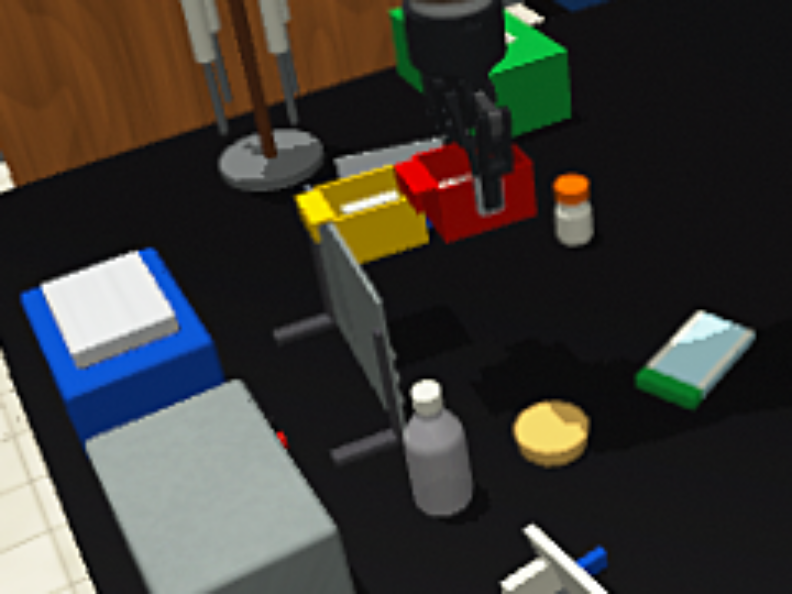

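View pics/w4.png

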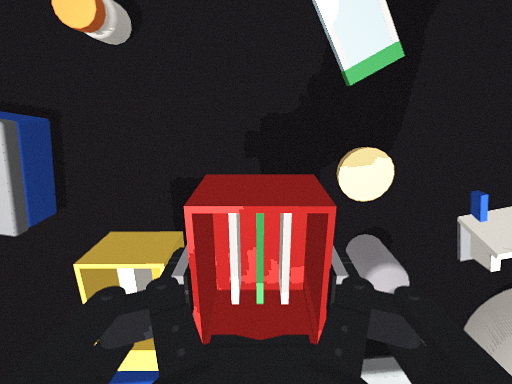

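```bash
python3 - <<'E'
from h import *
s=load('w1'); cv2.imwrite('pics/w1p.png',cv2.resize(s['im'][220:384,0:190],None,fx=4,fy=3.6))
# panel plane from wrist depth
for n in('w1','top0'):
    s=load(n);P=cloud(s).reshape(-1,3); m=(P[:,2]>.03)&(P[:,2]<.135)&(P[:,0]>.64)&(P[:,0]<.72)&(P[:,1]<-.075)&(P[:,1]>-.2)
    Q=P[m]; print(n,m.sum()); 
    if m.sum()>50:
        # fit x = a + b*y  robust, front face
        for lo,hi in((.06,.095),(.095,.135)):
            k=(Q[:,2]>lo)&(Q[:,2]<hi); q=Q[k]; 
            if k.sum()<20: continue
            for _ in range(5):
                b,a=np.polyfit(q[:,1],q[:,0],1); r=q[:,0]-(a+b*q[:,1]); q=q[abs(r-np.median(r))<.004]
            print(lo,len(q),'x at y=-.135:',a+b*-.135,'slope deg',np.degrees(np.arctan(b)),r.std())
E
```

```text
w1 3730
0.06 1089 x at y=-.135: 0.6891847799882781 slope deg 6.153016652829174 0.0010101670552758644
0.095 956 x at y=-.135: 0.6896165638492038 slope deg 6.789188905412943 0.0008686333806378065
top0 666
0.06 162 x at y=-.135: 0.6869944394164859 slope deg 6.432181013108783 0.0013127207088731827
0.095 248 x at y=-.135: 0.6876807456863768 slope deg 6.132999758265464 0.0006159575305566008
```

View pics/w1p.png

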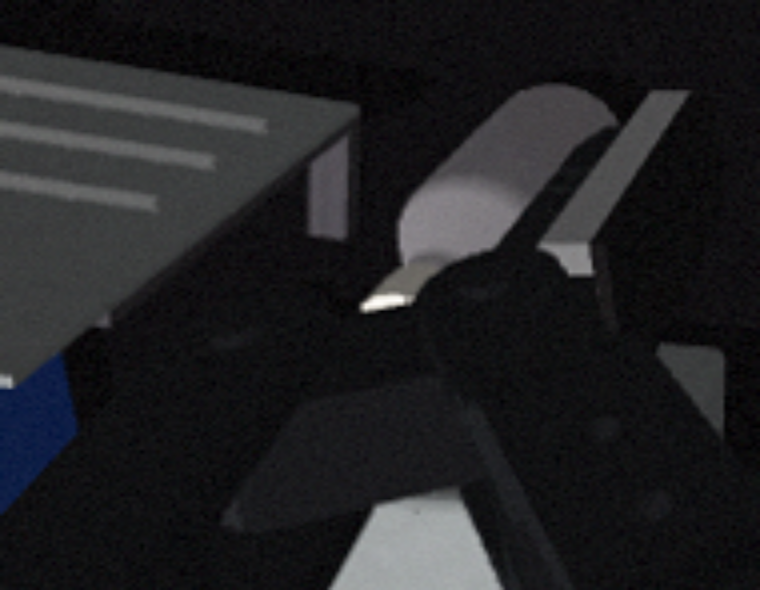

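```bash
python3 - <<'E'
from h import *
o=state(); goto([0.6445,-0.1341,0.177],173.7)
E
```

```text
t 6.05 p [ 0.5842 -0.1283  0.1784] q [ 5.280e-02  9.986e-01  2.000e-04 -5.000e-04] F [ 0.16 -0.   -1.37] g 0.0615
turn total (units .1rad about tool z) 0.04
tool shift [-0.0606  0.0009  0.0014] rows 2 each [-0.0303  0.0004  0.0007]
```

Emit:
send_rows --pt "-0.02 0 0 0.04" --pt "-0.02 0 0 0" --pt "-0.012 0.001 0 0" --pt "-0.0086 0 0 0" --pt "0 0 0 0" --pt "0 0 0 0" --pt "0 0 0 0"

```text
clock: 6.75
eef_pos: [0.6442, -0.1349, 0.1789]
tool_rot: [0.056, 0.998, 0.0, -0.0]
ft_force: [-0.3, -0.5, -0.4]
grip_width: 0.0615
```

```bash
python3 - <<'E'
from h import *
o=state(); goto([0.6445,-0.1341,0.118],173.7); print(np.degrees(head(o)))
shot('scene','s5'); shot('wrist','w5');o=state();shot('top','t5')
cv2.imwrite('pics/s5b.png',cv2.resize(load('s5')['im'][120:280,120:280],None,fx=3.7,fy=3.7))
E
```

```text
t 6.75 p [ 0.6442 -0.1349  0.1789] q [ 5.550e-02  9.985e-01  0.000e+00 -3.000e-04] F [-0.29 -0.51 -0.44] g 0.0615
turn total (units .1rad about tool z) -0.01
tool shift [-0.0002  0.0008  0.0609] rows 2 each [-0.0001  0.0004  0.0304]
173.6332568282538
t 6.85 p [ 0.6443 -0.1352  0.1791] q [ 0.0558  0.9984 -0.     -0.    ] F [-0.07 -0.51 -1.3 ] g 0.0612
```

View pics/s5b.png

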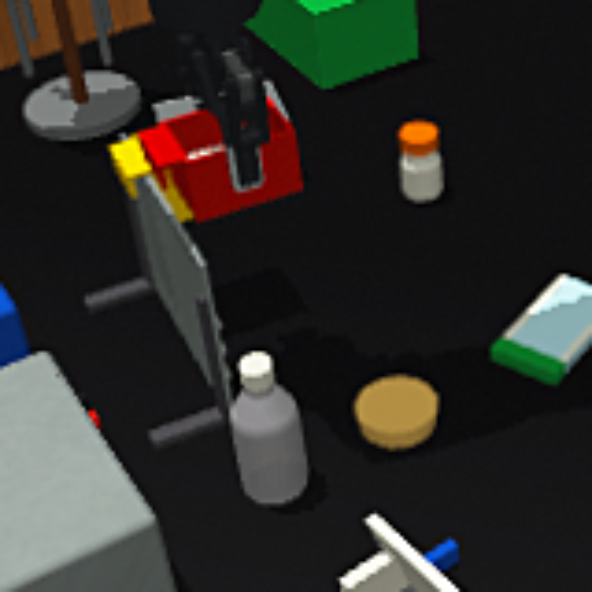

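View pics/w5.png

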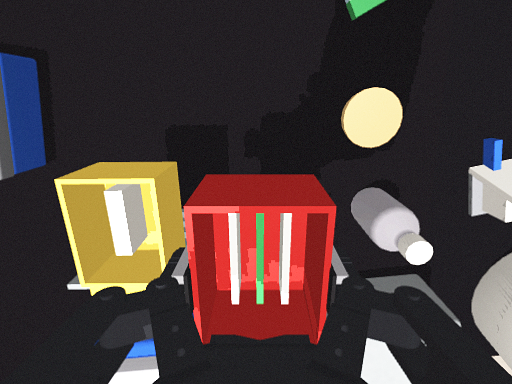

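```bash
python3 - <<'E'
from h import *
s=load('w5'); ex=np.array([np.cos(np.radians(-6.3)),np.sin(np.radians(-6.3))]); ey=np.array([-ex[1],ex[0]]); t=np.array([.6443,-.1352])
for u,v in[(152,180),(165,281),(60,180),(79,288)]:
    p=pz(s,u,v,.152); q=px(s,u,v); d=p[:2]-t; print((u,v),p.round(4),q.round(4),'rel',(d@ex).round(4),(d@ey).round(4))
# rail glimpses: depth points near z .15
P=cloud(s); m=(abs(P[...,2]-.149)<.004); vv,uu=np.nonzero(m); 
sel=(vv>270)&((uu<180)|(uu>340)); 
for u,v in list(zip(uu[sel],vv[sel]))[::12]: 
    d=P[v,u,:2]-t; print(u,v,(d@ex).round(4),(d@ey).round(4),P[v,u,2].round(4))
E
```

```text
(152, 180) [ 0.6038 -0.1993  0.152 ] [ 0.6033 -0.1986  0.1538] rel -0.0333 -0.0682
(165, 281) [ 0.6786 -0.2076  0.152 ] [ 0.6265 -0.1708  0.2286] rel 0.042 -0.0682
(60, 180) [ 0.5973 -0.257   0.152 ] [ 0.597  -0.2557  0.1537] rel -0.0334 -0.1262
(79, 288) [ 0.6775 -0.2706  0.152 ] [ 0.6791 -0.2727  0.1496] rel 0.0478 -0.131
83 271 0.0332 -0.1249 0.1525
88 272 0.0371 -0.1248 0.1479
84 274 0.0357 -0.1246 0.1525
87 275 0.0383 -0.1246 0.1499
116 275 0.0413 -0.1063 0.1457
147 275 0.0412 -0.0833 0.146
89 276 0.0402 -0.1243 0.1485
101 276 0.0417 -0.1171 0.1463
114 276 0.0419 -0.1077 0.1461
126 276 0.0419 -0.0988 0.1462
139 276 0.0416 -0.089 0.1466
151 276 0.042 -0.0804 0.1461
88 277 0.0403 -0.1245 0.1495
100 277 0.0423 -0.1177 0.1468
112 277 0.0421 -0.1087 0.147
124 277 0.0415 -0.0994 0.1479
136 277 0.0418 -0.0909 0.1475
148 277 0.042 -0.0822 0.1472
87 278 0.0401 -0.1244 0.1509
99 278 0.042 -0.1175 0.1483
111 278 0.0413 -0.1081 0.1493
123 278 0.0423 -0.1002 0.148
135 278 0.0422 -0.0914 0.1482
147 278 0.0421 -0.0825 0.1484
87 279 0.0416 -0.1251 0.1501
99 279 0.0424 -0.1172 0.149
111 279 0.04
[... 156 characters left out ...]
.1504
108 280 0.0417 -0.1094 0.1512
120 280 0.0416 -0.1007 0.1513
132 280 0.0416 -0.0921 0.1513
144 280 0.0419 -0.0836 0.151
74 281 0.0459 -0.1377 0.1465
92 281 0.0419 -0.1205 0.152
105 281 0.0421 -0.1113 0.1517
117 281 0.042 -0.1026 0.152
130 281 0.0423 -0.0935 0.1516
142 281 0.0421 -0.0848 0.1518
75 282 0.0456 -0.1359 0.148
91 282 0.0424 -0.121 0.1524
111 282 0.0423 -0.1066 0.1526
132 282 0.0422 -0.0915 0.1529
75 283 0.0454 -0.135 0.1494
70 284 0.0452 -0.1376 0.1509
68 285 0.046 -0.1392 0.1509
92 285 0.0449 -0.1208 0.1525
77 286 0.0479 -0.1339 0.1496
73 287 0.0484 -0.1367 0.15
85 287 0.0484 -0.1279 0.1501
74 288 0.0487 -0.1355 0.1508
86 288 0.0486 -0.1267 0.151
133 291 0.0501 -0.092 0.1526
```

The rail mid-plane is at +47 mm relative to the bin centre (46.8 wanted), and the yellow bin's edge is 68 mm off. Lowering now.

Emit:
send_rows --pt "0 0.0008 0.015 0" --pt "0 0 0.015 0" --pt "0 0 0.01 0" --pt "0 0 0.008 0" --pt "0 0 0.007 0" --pt "0 0 0.005 0" --pt "0 0 0 0" --pt "0 0 0 0"

```text
clock: 7.7
eef_pos: [0.645, -0.1348, 0.1191]
tool_rot: [0.056, 0.998, -0.0, 0.0]
ft_force: [-0.5, -0.7, -0.6]
grip_width: 0.0614
```

```bash
python3 - <<'E'
from h import *
o=state(); shot('scene','s6')
cv2.imwrite('pics/s6b.png',cv2.resize(load('s6')['im'][130:250,120:240],None,fx=5,fy=5))
E
```

```text
t 7.7 p [ 0.645  -0.1348  0.1191] q [ 5.590e-02  9.984e-01 -0.000e+00  2.000e-04] F [-0.53 -0.71 -0.57] g 0.0614
```

View pics/s6b.png

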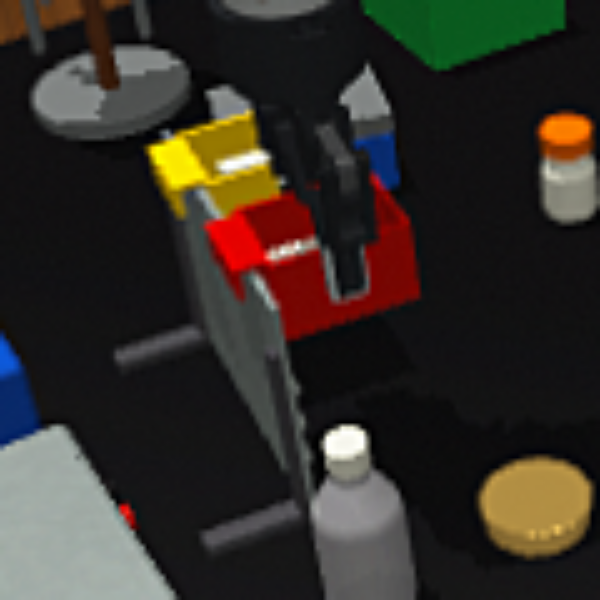

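The lip is over the rail. I'll lower 2 mm more, then release.

Emit:
send_rows --pt "0 0 0.0015 0" --pt "0 0 0 0" --pt "0 0 0 0"

```text
clock: 8.05
eef_pos: [0.6449, -0.1347, 0.1175]
tool_rot: [0.056, 0.998, -0.0, 0.0]
ft_force: [-0.5, 0.2, -1.0]
grip_width: 0.0612
```

Emit:
send_rows --pt "0 0 0 0" --pt "0 0 0 0" --pt "0 0 0 0" --pt "0 0 0 0" --pt "0 0 0 0" --pt "0 0 0 0" --pt "0 0 0 0" --pt "0 0 0 0" --claw 1

```text
clock: 8.85
eef_pos: [0.6448, -0.1347, 0.1173]
tool_rot: [0.056, 0.998, -0.0, -0.0]
ft_force: [0.1, -0.3, -0.8]
grip_width: 0.0852
```

```bash
python3 - <<'E'
from h import *
o=state(); shot('scene','s7');shot('wrist','w7')
cv2.imwrite('pics/s7b.png',np.hstack([cv2.resize(load('s7')['im'][130:250,120:240],(400,400)),cv2.resize(load('w7')['im'],(400,300))[:].copy() if 0 else cv2.copyMakeBorder(cv2.resize(load('w7')['im'],(400,300)),0,100,0,0,0)]))
E
```

```text
t 8.85 p [ 0.6448 -0.1347  0.1173] q [ 0.0559  0.9984 -0.     -0.    ] F [ 0.14 -0.29 -0.85] g 0.0852
```

View pics/s7b.png

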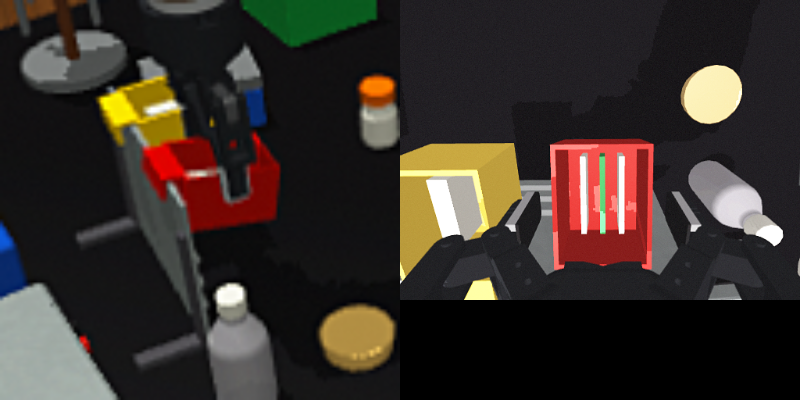

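The bin hangs on the rail and the fingers are clear on both sides. I'll raise the arm, check the hang, and go to the cassette.

Emit:
send_rows --pt "0 0 -0.02 0" --pt "0 0 -0.03 0" --pt "0 0 -0.04 0" --pt "0 0 -0.03 0" --pt "0.03 0 0 0" --pt "0.04 0 0 0" --pt "0.04 0 0 0" --pt "0 0 0 0"

```text
clock: 9.75
eef_pos: [0.5288, -0.1213, 0.2362]
tool_rot: [0.056, 0.998, 0.001, -0.004]
ft_force: [-0.2, -0.1, -0.7]
grip_width: 0.0857
```

```bash
python3 - <<'E'
from h import *
o=state(); shot('wrist','w8'); goto([0.4366,-0.0191,0.12],202.5)
E
```

```text
t 9.75 p [ 0.5288 -0.1213  0.2362] q [ 5.620e-02  9.984e-01  6.000e-04 -3.900e-03] F [-0.19 -0.12 -0.74] g 0.0857
turn total (units .1rad about tool z) -5.05
tool shift [0.0492 0.1317 0.1173] rows 5 each [0.0098 0.0263 0.0235]
```

View pics/w8.png

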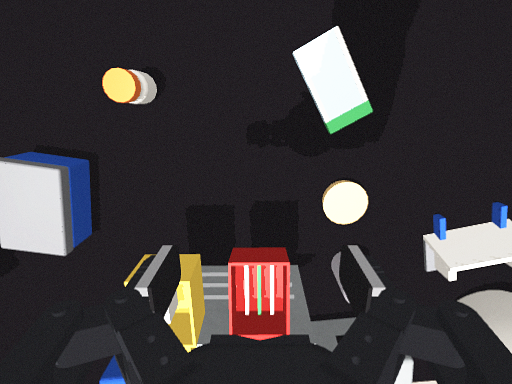

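```bash
python3 - <<'E'
from h import *
s=load('w8'); P=cloud(s)
for u,v in [(231,262),(287,262),(259,262),(233,300),(285,300)]: print(px(s,u,v).round(4))
c=np.array([pz(s,u,v,.012)[:2] for u,v in[(293,51),(337,27),(372,107),(330,133)]]); print(c.round(4),c.mean(0)); d=c[2]+c[3]-c[0]-c[1]; print(np.degrees(np.arctan2(d[1],d[0])))
E
```

```text
[ 0.5986 -0.1587  0.1338]
[ 0.604  -0.1026  0.1353]
[ 0.6014 -0.1306  0.1345]
[ 0.6488 -0.1644  0.1283]
[ 0.6522 -0.1084  0.132 ]
[[ 0.3965 -0.0666]
 [ 0.3773 -0.0139]
 [ 0.4715  0.0275]
 [ 0.4978 -0.0262]] [ 0.43576117 -0.01982673]
22.713463504518113
```

Emit:
send_rows --pt "0 0 0 -0.85" --pt "0 0 0 -0.85" --pt "0 0 0 -0.85" --pt "0 0 0 -0.85" --pt "0 0 0 -0.85" --pt "0 0 0 -0.8" --pt "0.01 0.026 0.01 0" --pt "0.01 0.026 0.01 0" --pt "0.01 0.026 0.01 0" --pt "0.01 0.026 0.01 0" --pt "0.009 0.027 0.01 0" --pt "0 0 0 0" --pt "0 0 0 0"

```text
clock: 11.1
eef_pos: [0.4415, -0.02, 0.1879]
tool_rot: [-0.196, 0.981, -0.0, 0.001]
ft_force: [0.7, 0.0, -0.1]
grip_width: 0.0854
```

```bash
python3 - <<'E'
from h import *
o=state(); shot('wrist','w9'); cv2.imwrite('pics/w9b.png',cv2.resize(load('w9')['im'],(768,576))); print(np.degrees(head(o)))
E
```

```text
t 11.1 p [ 0.4415 -0.02    0.1879] q [-1.959e-01  9.806e-01 -4.000e-04  1.000e-03] F [ 0.66  0.03 -0.1 ] g 0.0854
-157.40128122643355
```

View pics/w9b.png

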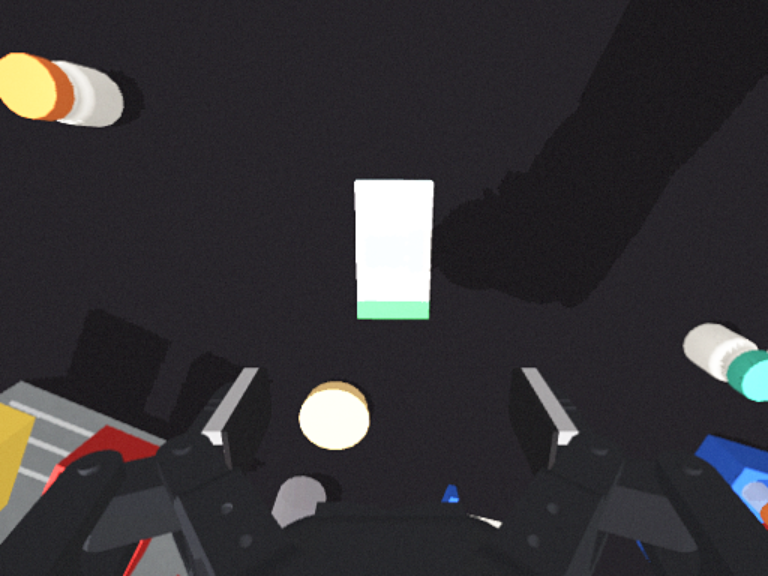

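```bash
python3 - <<'E'
from h import *
s=load('w9')
c=np.array([pz(s,u/1.5,v/1.5,.012)[:2] for u,v in[(354,180.5),(434,180.5),(430,319),(357,319)]]); print(c.round(4),c.mean(0)); d=c[2]+c[3]-c[0]-c[1]; h=np.degrees(np.arctan2(d[1],d[0]));print(h,[np.linalg.norm(c[i]-c[(i+1)%4]).round(4) for i in range(4)])
m=c.mean(0)
goto([m[0],m[1],-.003],h+180)
E
```

```text
[[ 0.3971 -0.0672]
 [ 0.3744 -0.0125]
 [ 0.4766  0.0304]
 [ 0.4997 -0.0252]] [ 0.43693751 -0.01863247]
22.536157968166968 [np.float64(0.0592), np.float64(0.1108), np.float64(0.0601), np.float64(0.1108)]
turn total (units .1rad about tool z) 0.0
tool shift [0.004  0.0036 0.1911] rows 5 each [0.0008 0.0007 0.0382]
```

Emit:
send_rows --pt "0.004 0.0036 0.03 0" --pt "0 0 0.04 0" --pt "0 0 0.04 0" --pt "0 0 0.03 0" --pt "0 0 0.025 0" --pt "0 0 0.015 0" --pt "0 0 0.008 0" --pt "0 0 0.003 0" --pt "0 0 0 0"

```text
clock: 12.05
eef_pos: [0.436, -0.0187, -0.0035]
tool_rot: [-0.195, 0.981, -0.0, 0.0]
ft_force: [0.5, -0.7, 1.2]
grip_width: 0.085
```

Emit:
send_rows --pt "0 0 0 0" --pt "0 0 0 0" --pt "0 0 0 0" --pt "0 0 0 0" --pt "0 0 0 0" --pt "0 0 0 0" --pt "0 0 0 0" --claw -1

```text
clock: 12.75
eef_pos: [0.4361, -0.0186, -0.0023]
tool_rot: [-0.195, 0.981, -0.001, 0.001]
ft_force: [-0.7, -0.8, 4.3]
grip_width: 0.056
```

Emit:
send_rows --pt "0 0 -0.01 0" --pt "0 0 -0.02 0" --pt "0 0 -0.02 0" --pt "0 0 0 0" --pt "0 0 0 0"

```text
clock: 13.25
eef_pos: [0.4354, -0.0184, 0.0468]
tool_rot: [-0.195, 0.981, -0.0, 0.001]
ft_force: [-1.5, 0.9, -2.6]
grip_width: 0.0562
```

```bash
python3 - <<'E'
from h import *
o=state(); shot('wrist','w10'); cv2.imwrite('pics/w10b.png',cv2.resize(load('w10')['im'],(768,576))); print(np.degrees(head(o)))
E
```

```text
t 13.25 p [ 0.4354 -0.0184  0.0468] q [-1.954e-01  9.807e-01 -2.000e-04  8.000e-04] F [-1.52  0.92 -2.57] g 0.0562
-157.46350037519474
```

View pics/w10b.png

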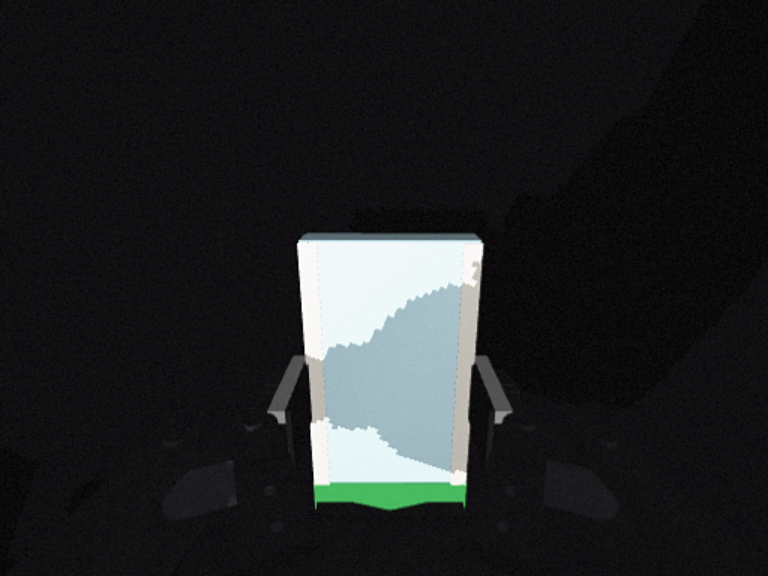

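```bash
python3 - <<'E'
from h import *
s=load('w10'); Tt=np.array(cams.camera_info('wrist')['mount'])
def tool(u,v,zt):
    r=Tt[:3,:3]@ray(s,u/1.5,v/1.5); c=Tt[:3,3]; return c+r*(zt-c[2])/r[2]
def td(u,v):
    u/=1.5;v/=1.5;z=np.median(s['d'][int(v)-1:int(v)+2,int(u)-1:int(u)+2]); return (Tt@np.r_[ray(s,u,v)*z,1])[:3]
for p in[(390,300),(390,250),(390,450),(330,260),(450,260),(310,400),(462,400)]: print(p,td(*p).round(4))
zt=td(390,300)[2]
for p in[(298,241),(482,241)]: print(tool(*p,zt).round(4))
a=np.radians(6.4); ex=np.array([np.cos(a),np.sin(a)]); f=np.array([.6595,.172])
p=f-.070*ex; print(p); goto([p[0],p[1],.055],186.4)
E
```

```text
(390, 300) [ 0.0346  0.0001 -0.0139]
(390, 250) [ 0.0515  0.0001 -0.0143]
(390, 450) [-0.0248  0.0001 -0.0139]
(330, 260) [ 0.0482 -0.0189 -0.0142]
(450, 260) [ 0.0483  0.0191 -0.0147]
(310, 400) [-0.0016 -0.0278 -0.0164]
(462, 400) [-0.0026  0.0255 -0.015 ]
[ 0.0543 -0.0286 -0.0139]
[ 0.0542  0.0289 -0.0139]
[0.58993625 0.16419717]
turn total (units .1rad about tool z) 2.82
tool shift [-0.1747  0.1641 -0.0089] rows 6 each [-0.0291  0.0273 -0.0015]
```

Emit:
send_rows --pt "0 0 -0.02 0.75" --pt "0 0 0 0.75" --pt "0 0 0 0.7" --pt "0 0 0 0.62" --pt "-0.0291 0.0273 0 0" --pt "-0.0291 0.0273 0 0" --pt "-0.0291 0.0273 0 0" --pt "-0.0291 0.0273 0 0" --pt "-0.0291 0.0273 0 0" --pt "-0.0291 0.0273 0 0" --pt "0 0 0 0" --pt "0 0 0 0" --pt "0 0 0 0"

```text
clock: 14.6
eef_pos: [0.5886, 0.1629, 0.0647]
tool_rot: [-0.055, 0.998, -0.001, -0.002]
ft_force: [-0.6, -0.9, -1.5]
grip_width: 0.0561
```

```bash
python3 - <<'E'
from h import *
o=state(); print(np.degrees(head(o))%360,o['joint_pos'].round(2))
a=np.radians(6.4); ex=np.array([np.cos(a),np.sin(a)]); f=np.array([.6595,.172])
p=f-.064*ex; goto([p[0],p[1],.0],186.4)
shot('scene','s11'); cv2.imwrite('pics/s11.png',cv2.resize(load('s11')['im'][190:330,180:370],None,fx=4,fy=4))
E
```

```text
t 14.6 p [0.5886 0.1629 0.0647] q [-5.540e-02  9.985e-01 -5.000e-04 -1.800e-03] F [-0.63 -0.93 -1.47] g 0.0561
186.353602764754 [ 0.27  0.57  0.06  1.06 -0.    0.16]
turn total (units .1rad about tool z) -0.01
tool shift [-0.0075  0.0012  0.0647] rows 2 each [-0.0037  0.0006  0.0324]
```

View pics/s11.png

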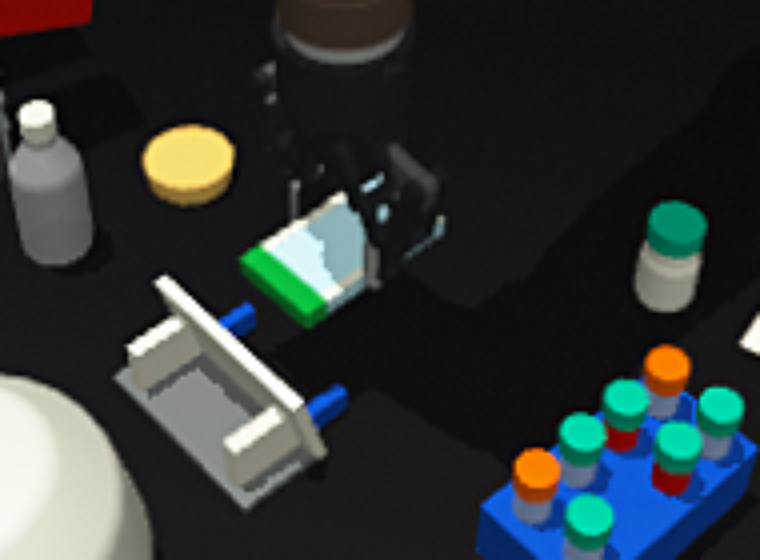

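Emit:
send_rows --pt "-0.006 0.0012 0.02 0" --pt "0 0 0.02 0" --pt "0 0 0.015 0" --pt "0 0 0.007 0" --pt "0 0 0.0035 0" --pt "0 0 0 0" --pt "-0.003 0 0 0" --pt "-0.003 0 0 0" --pt "-0.003 0 0 0" --pt "0 0 0 0"

```text
clock: 15.65
eef_pos: [0.6052, 0.1667, 0.0011]
tool_rot: [-0.056, 0.998, 0.0, -0.0]
ft_force: [-1.5, 0.4, -0.5]
grip_width: 0.0563
```

```bash
python3 - <<'E'
from h import *
o=state(); 
shot('wrist','w12'); cv2.imwrite('pics/w12b.png',cv2.resize(load('w12')['im'],(768,576)))
E
```

```text
t 15.65 p [0.6052 0.1667 0.0011] q [-5.560e-02  9.985e-01  1.000e-04 -1.000e-04] F [-1.47  0.36 -0.51] g 0.0563
```

View pics/w12b.png

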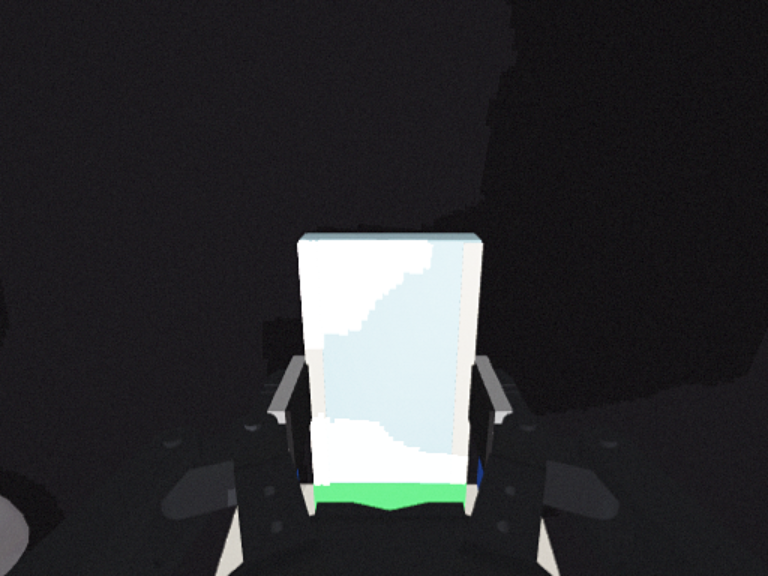

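Emit:
send_rows --pt "0 0 0.0015 0" --pt "0 0 0.0015 0" --pt "-0.002 0 0 0" --pt "-0.002 0 0 0" --pt "-0.002 0 0 0" --pt "0 0 0 0"

```text
clock: 16.3
eef_pos: [0.6046, 0.1667, -0.0019]
tool_rot: [-0.056, 0.998, -0.0, -0.006]
ft_force: [-18.1, -1.8, 16.1]
grip_width: 0.0562
```

Contact with the fence: −18 N at TCP x 0.605. I'll relax the push, release, and go behind the cassette's back end.

Emit:
send_rows --pt "0.002 0 0 0" --pt "0.002 0 -0.001 0" --pt "0 0 0 0"

```text
clock: 16.6
eef_pos: [0.6046, 0.1666, -0.0016]
tool_rot: [-0.056, 0.998, -0.0, -0.002]
ft_force: [-5.9, -0.1, 2.3]
grip_width: 0.0563
```

Emit:
send_rows --pt "0 0 0 0" --pt "0 0 0 0" --pt "0 0 0 0" --pt "0 0 0 0" --pt "0 0 0 0" --pt "0 0 -0.02 0" --pt "0 0 -0.03 0" --pt "0.02 0 -0.01 0" --pt "0.03 0 0 0" --pt "0.03 0 0 0" --pt "0.01 0 0 0" --pt "0 0 0 0" --claw 1

```text
clock: 17.8
eef_pos: [0.5167, 0.1568, 0.059]
tool_rot: [-0.056, 0.998, -0.0, -0.0]
ft_force: [0.7, 1.0, 0.1]
grip_width: 0.0856
```

Emit:
send_rows --pt "0 0 0 0" --pt "0 0 0 0" --pt "0 0 0 0" --pt "0 0 0 0" --pt "0 0 0 0" --pt "0 0 0 0" --claw -0.3

```text
clock: 18.4
eef_pos: [0.5177, 0.1568, 0.0586]
tool_rot: [-0.056, 0.998, -0.0, -0.0]
ft_force: [-0.4, -0.3, -0.0]
grip_width: 0.0295
```

```bash
python3 - <<'E'
from h import *
o=state(); print(np.degrees(head(o))%360)
shot('wrist','w13'); cv2.imwrite('pics/w13b.png',cv2.resize(load('w13')['im'],(768,576)))
E
```

```text
t 18.4 p [0.5177 0.1568 0.0586] q [-5.550e-02  9.985e-01 -0.000e+00 -1.000e-04] F [-0.44 -0.35 -0.02] g 0.0295
186.3681707960238
```

View pics/w13b.png

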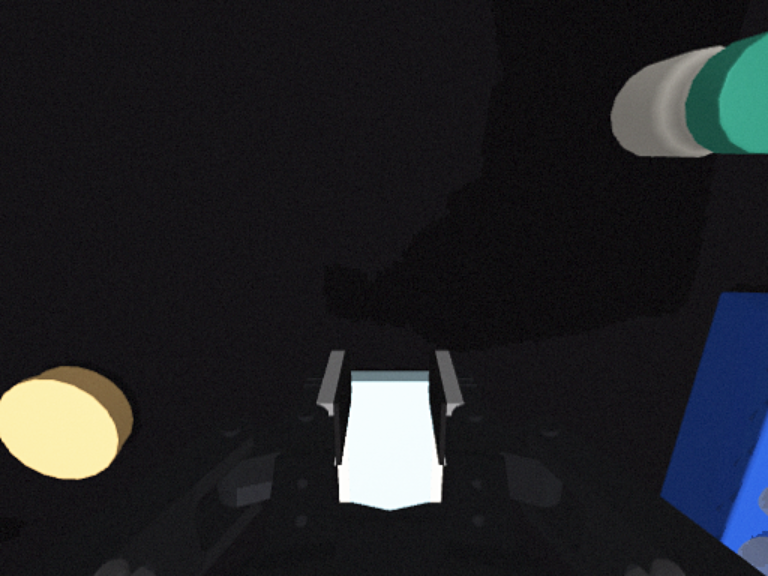

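Emit:
send_rows --pt "0 0 0.02 0" --pt "0 0 0.02 0" --pt "0 0 0.012 0" --pt "0 0 0.005 0" --pt "0 0 0.002 0" --pt "0 0 0 0" --pt "0 0 0 0"

```text
clock: 19.15
eef_pos: [0.5185, 0.1571, 0.0006]
tool_rot: [-0.056, 0.998, 0.0, 0.001]
ft_force: [0.1, -0.7, 0.9]
grip_width: 0.0299
```

Emit:
send_rows --pt "-0.005 0 0 0" --pt "-0.005 0 0 0" --pt "-0.005 0 0 0" --pt "-0.003 0 0 0" --pt "0 0 0 0"

```text
clock: 19.65
eef_pos: [0.5363, 0.159, -0.0002]
tool_rot: [-0.055, 0.998, 0.0, 0.0]
ft_force: [0.8, -0.2, -1.0]
grip_width: 0.0299
```

Emit:
send_rows --pt "-0.002 0 0 0" --pt "-0.002 0 0 0" --pt "-0.002 0 0 0" --pt "0 0 0 0"

```text
clock: 20.05
eef_pos: [0.5395, 0.1592, -0.0004]
tool_rot: [-0.056, 0.998, -0.0, -0.002]
ft_force: [-4.4, -0.7, 4.4]
grip_width: 0.03
```

Emit:
send_rows --pt "-0.002 0 0 0" --pt "-0.002 0 0 0" --pt "0 0 0 0"

```text
clock: 20.35
eef_pos: [0.5396, 0.1592, -0.0003]
tool_rot: [-0.056, 0.998, -0.0, -0.006]
ft_force: [-13.0, -1.8, 13.2]
grip_width: 0.0296
```

Emit:
send_rows --pt "0 0 -0.002 0" --pt "0 0 -0.002 0" --pt "0 0 -0.002 0" --pt "0 0 -0.002 0" --pt "0 0 0 0"

```text
clock: 20.85
eef_pos: [0.5401, 0.1591, 0.0059]
tool_rot: [-0.056, 0.998, -0.001, -0.005]
ft_force: [-9.1, -1.0, -0.5]
grip_width: 0.0298
```

```bash
python3 - <<'E'
from h import *
o=state()
shot('scene','s14'); cv2.imwrite('pics/s14b.png',cv2.resize(load('s14')['im'][190:310,190:350],None,fx=4.7,fy=4.7))
E
```

```text
t 20.85 p [0.5401 0.1591 0.0059] q [-5.590e-02  9.984e-01 -6.000e-04 -5.400e-03] F [-9.07 -0.96 -0.46] g 0.0298
```

View pics/s14b.png

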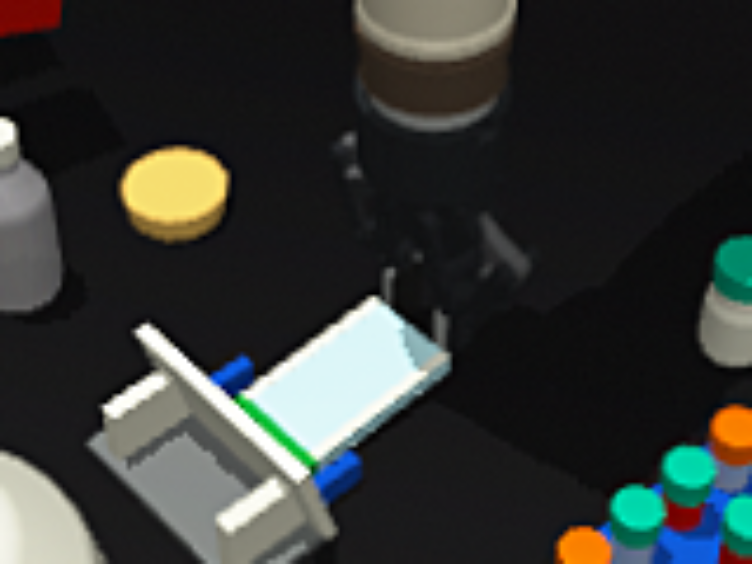

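Emit:
send_rows --pt "0 0 -0.002 0" --pt "0 0 -0.002 0" --pt "0 0 -0.002 0" --pt "0 0 -0.002 0" --pt "0 0 0 0"

```text
clock: 21.4
eef_pos: [0.5411, 0.1593, 0.0143]
tool_rot: [-0.056, 0.998, -0.0, -0.004]
ft_force: [-6.5, -0.3, 0.3]
grip_width: 0.0299
```

```bash
cat >> h.py <<'E'
def look(fn,box=(190,190,350,310),k=3.4):
    s=None; o=state(); shot('scene',fn+'s'); shot('wrist',fn+'w')
    u0,v0,u1,v1=box; a=cv2.resize(load(fn+'s')['im'][v0:v1,u0:u1],(480,360)); b=cv2.resize(load(fn+'w')['im'][180:384,160:360],(316,360*1))
    cv2.imwrite(f'pics/{fn}.png',np.hstack([a,b]))
E
python3 - <<'E'
from h import *
look('a15')
s=load('a15s'); P=cloud(s)
for v,u in [(0,0)]: pass
# cassette top points along scene: world pts in stop frame
a=np.radians(6.4); ex=np.array([np.cos(a),np.sin(a)]);ey=np.array([-ex[1],ex[0]]); f=np.array([.6595,.172])
d=P[...,:2]-f; X=d@ex; Y=d@ey
m=(abs(Y)<.02)&(X>-.115)&(X<-.005)&(P[...,2]<.2)
for x in np.arange(-.11,-.0,.01):
    k=m&(abs(X-x)<.004); print(round(x,3),k.sum(),np.percentile(P[...,2][k],[20,50,80]).round(4) if k.sum() else '')
E
```

```text
t 21.4 p [0.5411 0.1593 0.0143] q [-5.580e-02  9.984e-01 -5.000e-04 -4.300e-03] F [-6.53 -0.28  0.31] g 0.0299
-0.11 95 [0.0327 0.0516 0.0964]
-0.1 130 [0.0267 0.0956 0.1141]
-0.09 71 [0.0238 0.0256 0.1891]
-0.08 238 [0.1434 0.1635 0.1815]
-0.07 39 [0.0205 0.0215 0.0226]
-0.06 43 [0.0193 0.0202 0.0215]
-0.05 45 [0.0179 0.0189 0.0198]
-0.04 40 [0.0162 0.0174 0.0185]
-0.03 49 [0.0146 0.0159 0.0169]
-0.02 51 [0.0137 0.0148 0.0166]
-0.01 48 [0.0127 0.0136 0.0149]
```

View pics/a15.png

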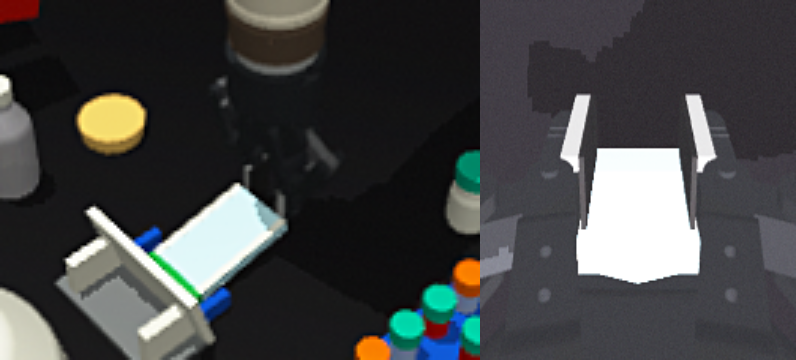

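The back end lifts with the foot staying down; the surface slope is about 0.14 rad. I'll follow the arc with a slight extra push.

Emit:
send_rows --pt "-0.0015 0 -0.003 0" --pt "-0.001 0 -0.0035 0" --pt "-0.001 0 -0.0035 0" --pt "-0.001 0 -0.0035 0" --pt "-0.001 0 -0.0035 0" --pt "0 0 0 0"

```text
clock: 22.1
eef_pos: [0.5449, 0.1597, 0.031]
tool_rot: [-0.056, 0.998, -0.001, -0.006]
ft_force: [-10.6, -0.8, 1.5]
grip_width: 0.0297
```

Emit:
send_rows --pt "-0.001 0 -0.0035 0" --pt "-0.001 0 -0.0035 0" --pt "-0.001 0 -0.0035 0" --pt "-0.001 0 -0.0035 0" --pt "0 0 0 0"

```text
clock: 22.6
eef_pos: [0.549, 0.1602, 0.0453]
tool_rot: [-0.056, 0.998, -0.001, -0.006]
ft_force: [-11.4, -1.2, 2.3]
grip_width: 0.0296
```

```bash
cat >> h.py <<'E'
def prof(fn):
    P=cloud(load(fn)); im=load(fn)['im'].astype(int)
    a=np.radians(6.4); ex=np.array([np.cos(a),np.sin(a)]);ey=np.array([-ex[1],ex[0]]); f=np.array([.6595,.172])
    d=P[...,:2]-f; X=d@ex; Y=d@ey
    m=(abs(Y)<.028)&(X>-.12)&(X<-.0)&(P[...,2]<.13)&(P[...,2]>.011)&(im.sum(-1)>330)
    for x in np.arange(-.11,-.0,.01):
        k=m&(abs(X-x)<.004)
        if k.sum()>3: print(round(x,3),k.sum(),np.percentile(P[...,2][k],[20,50,80]).round(4))
E
python3 - <<'E'
from h import *
look('a16'); prof('a16s')
E
```

```text
t 22.6 p [0.549  0.1602 0.0453] q [-5.590e-02  9.984e-01 -6.000e-04 -6.000e-03] F [-11.35  -1.23   2.28] g 0.0296
-0.09 69 [0.053  0.0544 0.0559]
-0.08 68 [0.0487 0.0503 0.0517]
-0.07 73 [0.0434 0.0453 0.0467]
-0.06 76 [0.0394 0.0409 0.0425]
-0.05 73 [0.0342 0.0361 0.0378]
-0.04 78 [0.0298 0.0315 0.0332]
-0.03 72 [0.0258 0.0268 0.0288]
-0.02 73 [0.0209 0.0228 0.024 ]
-0.01 62 [0.0169 0.0187 0.0202]
```

View pics/a16.png

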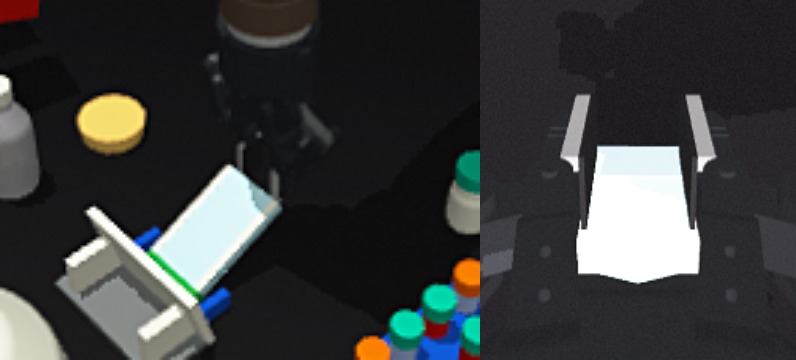

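θ is about 0.42 rad and tracks the arc. Continuing.

Emit:
send_rows --pt "-0.0015 0 -0.0032 0" --pt "-0.0015 0 -0.0032 0" --pt "-0.0015 0 -0.0032 0" --pt "-0.0015 0 -0.0032 0" --pt "-0.0015 0 -0.0032 0" --pt "0 0 0 0"

```text
clock: 23.3
eef_pos: [0.5566, 0.1611, 0.0619]
tool_rot: [-0.056, 0.998, -0.0, -0.006]
ft_force: [-11.8, -1.6, 6.1]
grip_width: 0.0298
```

Emit:
send_rows --pt "-0.0024 0 -0.003 0" --pt "-0.0024 0 -0.003 0" --pt "-0.0024 0 -0.003 0" --pt "-0.0024 0 -0.003 0" --pt "-0.0024 0 -0.003 0" --pt "0 0 0 0"

```text
clock: 23.9
eef_pos: [0.5675, 0.1623, 0.0778]
tool_rot: [-0.056, 0.998, -0.0, -0.007]
ft_force: [-17.8, -2.6, 12.1]
grip_width: 0.0303
```

```bash
python3 - <<'E'
from h import *
look('a17'); prof('a17s')
E
```

```text
t 23.9 p [0.5675 0.1623 0.0778] q [-5.590e-02  9.984e-01 -5.000e-04 -6.600e-03] F [-17.78  -2.59  12.13] g 0.0303
-0.07 96 [0.0811 0.0834 0.0857]
-0.06 96 [0.071  0.0737 0.0763]
-0.05 93 [0.0618 0.0642 0.0667]
-0.04 104 [0.0518 0.0543 0.0572]
-0.03 95 [0.0419 0.0445 0.0472]
-0.02 91 [0.0325 0.0348 0.0373]
-0.01 92 [0.0234 0.0258 0.0279]
```

View pics/a17.png

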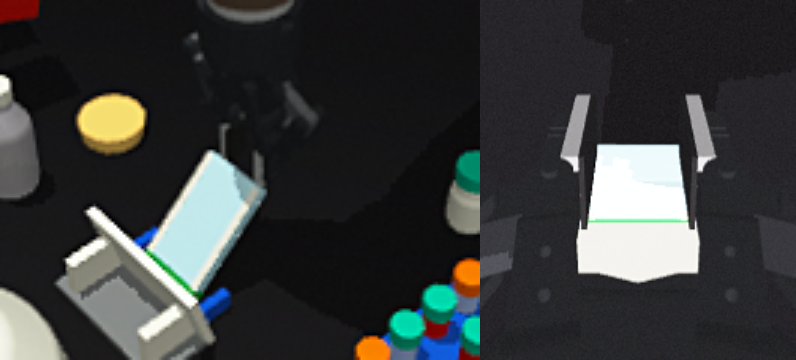

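Emit:
send_rows --pt "-0.0025 0 -0.004 0" --pt "-0.0025 0 -0.004 0" --pt "-0.003 0 -0.0035 0" --pt "-0.003 0 -0.003 0" --pt "-0.003 0 -0.003 0" --pt "-0.003 0 -0.003 0" --pt "0 0 0 0"

```text
clock: 24.7
eef_pos: [0.5923, 0.1652, 0.0987]
tool_rot: [-0.055, 0.998, 0.0, 0.001]
ft_force: [0.4, -0.6, 0.2]
grip_width: 0.0297
```

```bash
python3 - <<'E'
from h import *
look('a18'); prof('a18s')
E
```

```text
t 24.7 p [0.5923 0.1652 0.0987] q [-5.550e-02  9.985e-01  1.000e-04  8.000e-04] F [ 0.42 -0.57  0.2 ] g 0.0297
-0.11 44 [0.0117 0.0126 0.0134]
-0.1 47 [0.0118 0.0125 0.0131]
-0.09 39 [0.0116 0.0125 0.0131]
-0.08 42 [0.0114 0.0121 0.0134]
-0.07 40 [0.012  0.0124 0.0131]
-0.06 43 [0.0119 0.0126 0.0134]
-0.05 46 [0.0115 0.0119 0.0127]
-0.04 42 [0.0115 0.0123 0.0133]
-0.03 46 [0.0115 0.0122 0.013 ]
-0.02 13 [0.0118 0.0126 0.0139]
```

View pics/a18.png

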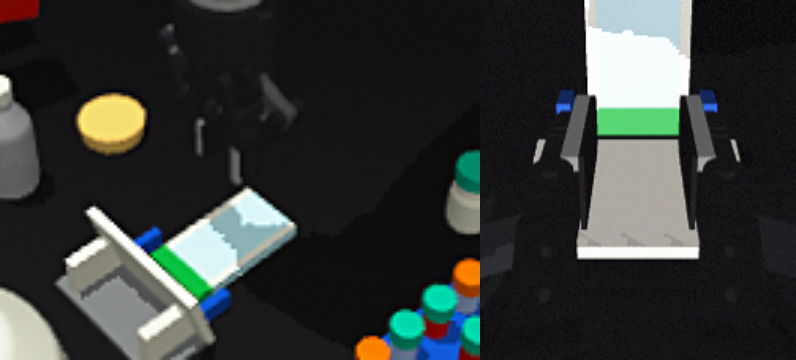

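The fingertip lost radial pressure past θ≈0.9 and the cassette dropped back flat, about 15 mm short of the fence but still square. I'll go back behind it and repeat with a constant inset towards the pivot.

Emit:
send_rows --pt "0.03 0 0 0" --pt "0.04 0 0 0" --pt "0.03 0 0 0" --pt "0 0 0 0" --pt "0 0 0 0"

```text
clock: 25.3
eef_pos: [0.4917, 0.154, 0.0985]
tool_rot: [-0.056, 0.998, 0.0, 0.0]
ft_force: [-0.1, 0.4, -0.4]
grip_width: 0.0297
```

```bash
python3 - <<'E'
from h import *
o=state(); shot('wrist','w19'); cv2.imwrite('pics/w19b.png',cv2.resize(load('w19')['im'],(768,576)))
E
```

```text
t 25.3 p [0.4917 0.154  0.0985] q [-5.570e-02  9.984e-01  1.000e-04  4.000e-04] F [-0.14  0.43 -0.45] g 0.0297
```

View pics/w19b.png

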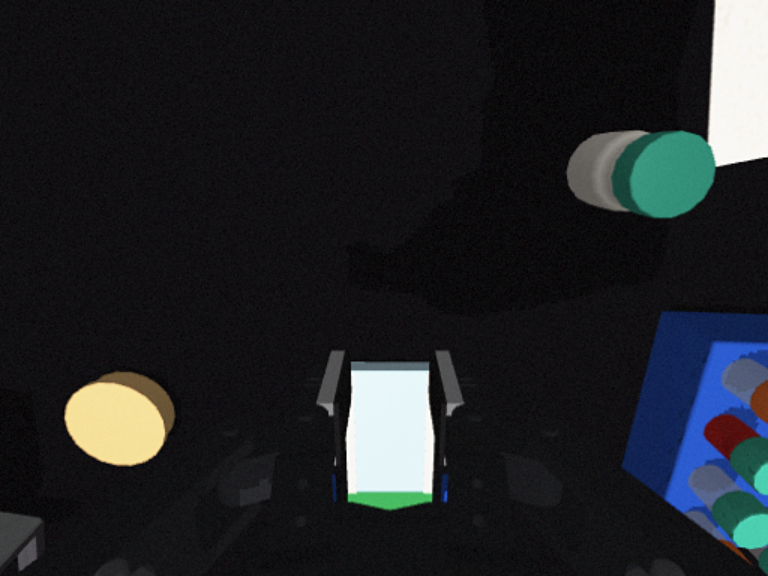

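```bash
python3 - <<'E'
from h import *
s=load('w19'); 
for u in(355,390,428): print(pz(s,u/1.5,370.5/1.5,.012).round(4))
a=np.radians(6.4)
import math
# command path: inset r
f=None
def C(t,c=.0015):
    B=min(0,.0032*math.cos(t)-.012*math.sin(t))
    return B-.110*math.cos(t)+c*math.sin(t), .110*math.sin(t)+c*math.cos(t), B
for t in [0,.1,.2,.3,.4,.5,.6,.7,.8,.9,1.0,1.1,1.2,1.3,1.4,1.5,1.57]:
    x,z,B=C(t); ins=.005; 
    cx=x+ins*math.cos(t); cz=z-ins*math.sin(t)
    print(t,'contact',round(x*1e3,1),round(z*1e3,1),'cmd rel start', round((cx+.110)*1e3,1),round((cz-.0015)*1e3,1))
E
```

```text
[0.5425 0.138  0.012 ]
[0.5401 0.1595 0.012 ]
[0.5375 0.1828 0.012 ]
0 contact -110.0 1.5 cmd rel start 5.0 0.0
0.1 contact -109.3 12.5 cmd rel start 5.7 10.5
0.2 contact -107.5 23.3 cmd rel start 7.4 20.8
0.3 contact -105.1 33.9 cmd rel start 9.6 31.0
0.4 contact -102.5 44.2 cmd rel start 12.1 40.8
0.5 contact -98.8 54.1 cmd rel start 15.6 50.2
0.6 contact -94.1 63.3 cmd rel start 20.1 59.0
0.7 contact -88.4 72.0 cmd rel start 25.4 67.3
0.8 contact -81.9 80.0 cmd rel start 31.5 74.9
0.9 contact -74.6 87.1 cmd rel start 38.5 81.7
1.0 contact -66.5 93.4 cmd rel start 46.2 87.7
1.1 contact -57.8 98.7 cmd rel start 54.5 92.8
1.2 contact -48.5 103.1 cmd rel start 63.3 96.9
1.3 contact -38.7 106.4 cmd rel start 72.7 100.1
1.4 contact -28.5 108.7 cmd rel start 82.4 102.2
1.5 contact -18.0 109.8 cmd rel start 92.3 103.3
1.57 contact -10.6 110.0 cmd rel start 99.4 103.5
```

Emit:
send_rows --pt "0 0 0.03 0" --pt "0 0 0.03 0" --pt "0 0 0.02 0" --pt "0 0 0.01 0" --pt "0 0 0.006 0" --pt "0 0 0.0015 0" --pt "0 0 0 0" --pt "-0.01 0 0 0" --pt "-0.01 0 0 0" --pt "-0.008 0 0 0" --pt "-0.005 0 0 0" --pt "-0.005 0 0 0" --pt "-0.005 0 0 0" --pt "-0.004 0 0 0" --pt "0 0 0 0"

```text
clock: 26.85
eef_pos: [0.5391, 0.1592, 0.0007]
tool_rot: [-0.056, 0.998, 0.0, 0.0]
ft_force: [1.1, 0.9, -1.0]
grip_width: 0.0298
```

Emit:
send_rows --pt "-0.002 0 0 0" --pt "-0.002 0 0 0" --pt "-0.0015 0 0 0" --pt "0 0 0 0"

```text
clock: 27.25
eef_pos: [0.5395, 0.1592, 0.0003]
tool_rot: [-0.056, 0.998, -0.0, -0.004]
ft_force: [-10.1, -0.8, 8.0]
grip_width: 0.03
```

Emit:
send_rows --pt "-0.0005 0 -0.0035 0" --pt "-0.0005 0 -0.0035 0" --pt "-0.0005 0 -0.0035 0" --pt "-0.0005 0 -0.0035 0" --pt "-0.0006 0 -0.0034 0" --pt "-0.0006 0 -0.0034 0" --pt "-0.0007 0 -0.0034 0" --pt "-0.0007 0 -0.0034 0" --pt "-0.0008 0 -0.0034 0" --pt "-0.0008 0 -0.0033 0" --pt "-0.0008 0 -0.0033 0" --pt "-0.0009 0 -0.0032 0" --pt "0 0 0 0"

```text
clock: 28.55
eef_pos: [0.5474, 0.1601, 0.0405]
tool_rot: [-0.056, 0.998, -0.0, -0.004]
ft_force: [-9.0, -0.4, 2.1]
grip_width: 0.0298
```

Emit:
send_rows --pt "-0.0012 0 -0.0031 0" --pt "-0.0012 0 -0.0031 0" --pt "-0.0012 0 -0.0031 0" --pt "-0.0015 0 -0.003 0" --pt "-0.0015 0 -0.003 0" --pt "-0.0015 0 -0.0028 0" --pt "0 0 0 0"

```text
clock: 29.25
eef_pos: [0.555, 0.1609, 0.0589]
tool_rot: [-0.056, 0.998, -0.0, -0.005]
ft_force: [-9.5, -0.7, 4.5]
grip_width: 0.0298
```

```bash
python3 - <<'E'
from h import *
look('a20'); prof('a20s')
E
```

```text
t 29.25 p [0.555  0.1609 0.0589] q [-5.590e-02  9.984e-01 -4.000e-04 -4.800e-03] F [-9.55 -0.71  4.52] g 0.0298
-0.09 24 [0.0666 0.0678 0.0694]
-0.08 81 [0.0618 0.0637 0.0653]
-0.07 77 [0.0558 0.0577 0.0595]
-0.06 82 [0.0499 0.0517 0.0535]
-0.05 78 [0.0434 0.0449 0.0469]
-0.04 82 [0.0373 0.0387 0.0412]
-0.03 84 [0.0309 0.0326 0.0347]
-0.02 80 [0.0244 0.0263 0.028 ]
-0.01 70 [0.0191 0.0208 0.0222]
```

View pics/a20.png

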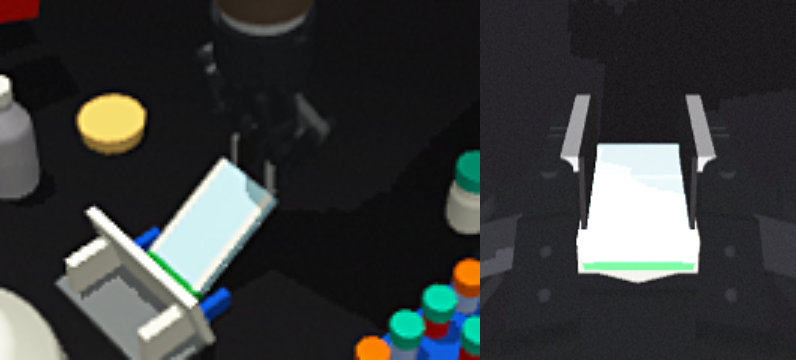

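Emit:
send_rows --pt "-0.0018 0 -0.0028 0" --pt "-0.0018 0 -0.0028 0" --pt "-0.0018 0 -0.0027 0" --pt "-0.002 0 -0.0026 0" --pt "-0.002 0 -0.0025 0" --pt "-0.0021 0 -0.0025 0" --pt "0 0 0 0"

```text
clock: 30.05
eef_pos: [0.5657, 0.1622, 0.0755]
tool_rot: [-0.056, 0.998, -0.0, -0.005]
ft_force: [-15.0, -2.0, 10.1]
grip_width: 0.03
```

```bash
python3 - <<'E'
from h import *
look('a21'); prof('a21s')
E
```

```text
t 30.05 p [0.5657 0.1622 0.0755] q [-5.590e-02  9.984e-01 -4.000e-04 -5.500e-03] F [-14.99  -1.96  10.13] g 0.03
-0.08 16 [0.0829 0.0841 0.0853]
-0.07 100 [0.0756 0.0788 0.0817]
-0.06 91 [0.0674 0.0695 0.0722]
-0.05 95 [0.0588 0.0612 0.0634]
-0.04 97 [0.0492 0.0519 0.0546]
-0.03 97 [0.0404 0.0433 0.0458]
-0.02 90 [0.0315 0.0337 0.0362]
-0.01 88 [0.0224 0.0245 0.0274]
```

Emit:
send_rows --pt "-0.0023 0 -0.0023 0" --pt "-0.0023 0 -0.0023 0" --pt "-0.0024 0 -0.0022 0" --pt "0 0 0 0"

```text
clock: 30.55
eef_pos: [0.5721, 0.1629, 0.083]
tool_rot: [-0.056, 0.998, -0.0, -0.006]
ft_force: [-16.8, -2.1, 14.5]
grip_width: 0.0297
```

Emit:
send_rows --pt "-0.0026 0 -0.002 0" --pt "-0.0026 0 -0.002 0" --pt "-0.0026 0 -0.002 0" --pt "0 0 0 0"

```text
clock: 30.95
eef_pos: [0.5797, 0.1638, 0.0904]
tool_rot: [-0.056, 0.998, -0.0, -0.006]
ft_force: [-19.2, -2.0, 21.0]
grip_width: 0.0302
```

```bash
python3 - <<'E'
from h import *
look('a22'); prof('a22s')
E
```

```text
t 30.95 p [0.5797 0.1638 0.0904] q [-5.590e-02  9.984e-01 -2.000e-04 -5.600e-03] F [-19.21  -2.    20.95] g 0.0302
-0.07 5 [0.0956 0.0962 0.1025]
-0.06 93 [0.0925 0.0952 0.0974]
-0.05 103 [0.0802 0.0832 0.0869]
-0.04 111 [0.0667 0.0698 0.0735]
-0.03 111 [0.0536 0.0573 0.0603]
-0.02 103 [0.0411 0.0437 0.047 ]
-0.01 103 [0.0275 0.0305 0.0338]
```

View pics/a22.png

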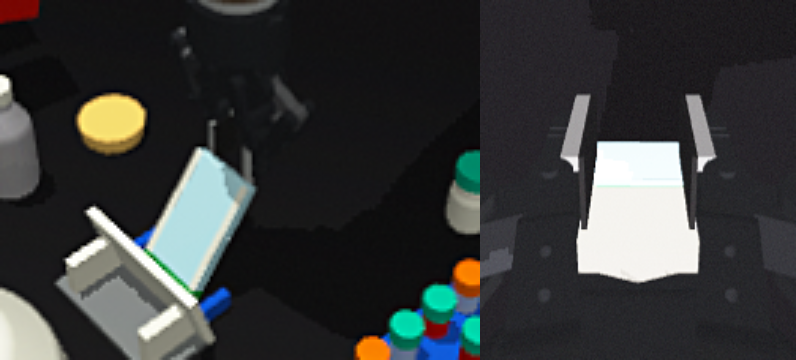

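Emit:
send_rows --pt "-0.0026 0 -0.0017 0" --pt "-0.0026 0 -0.0017 0" --pt "-0.0026 0 -0.0017 0" --pt "0 0 0 0"

```text
clock: 31.45
eef_pos: [0.5921, 0.1653, 0.0961]
tool_rot: [-0.056, 0.998, 0.0, -0.001]
ft_force: [-9.5, -1.6, 15.1]
grip_width: 0.0297
```

```bash
python3 - <<'E'
from h import *
look('a23'); prof('a23s')
cv2.imwrite('pics/a23c.png',cv2.resize(load('a23s')['im'][190:300,210:300],None,fx=6,fy=5.4,interpolation=cv2.INTER_CUBIC))
E
```

```text
t 31.45 p [0.5921 0.1653 0.0961] q [-5.570e-02  9.984e-01  2.000e-04 -9.000e-04] F [-9.47 -1.63 15.09] g 0.0297
-0.06 12 [0.0971 0.0979 0.0987]
-0.05 115 [0.091  0.0942 0.0977]
-0.04 130 [0.0743 0.0789 0.0828]
-0.03 123 [0.057  0.0611 0.0652]
-0.02 117 [0.0417 0.0452 0.0494]
-0.01 116 [0.0248 0.0291 0.0331]
```

View pics/a23c.png

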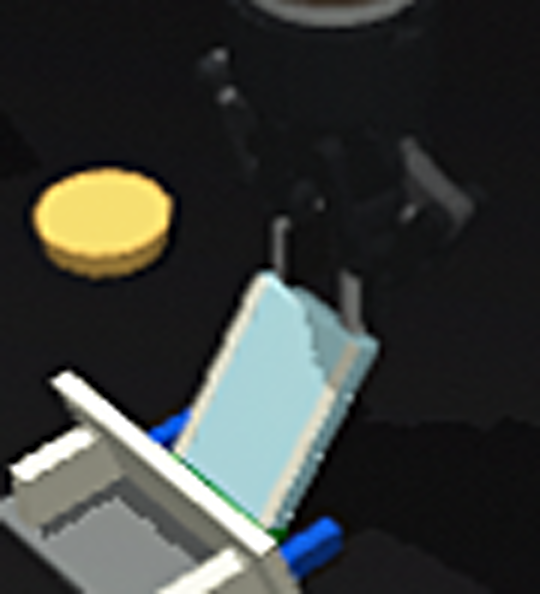

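```bash
python3 - <<'E'
from h import *
cv2.imwrite('pics/a23w2.png',cv2.resize(load('a23w')['im'][190:384,170:350],None,fx=3.5,fy=3,interpolation=cv2.INTER_CUBIC))
E
```

```text
(no output)
```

View pics/a23w2.png

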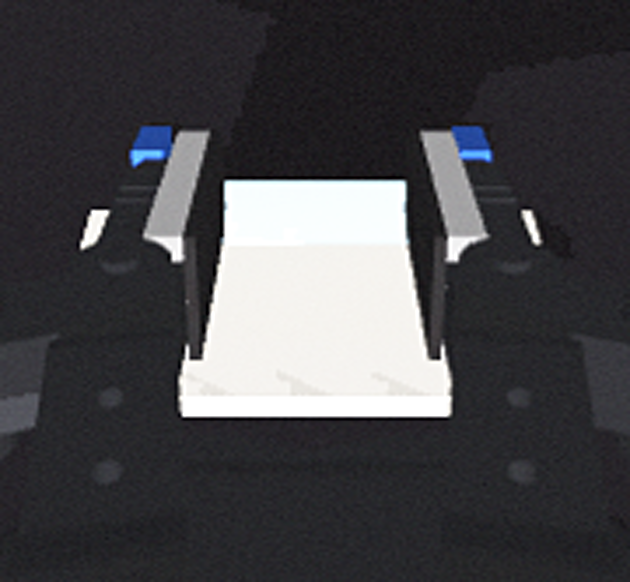

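```bash
python3 - <<'E'
from h import *
Tt=np.array(cams.camera_info('wrist')['mount'])
s=load('a23w')
for v in range(246,290,2):
    z=np.median(s['d'][v,255:266]); q=(Tt@np.r_[ray(s,260,v)*z,1])[:3]; print(v,q.round(4), s['im'][v,260])
E
```

```text
246 [-0.0531  0.      0.0965] [27 26 27]
248 [-0.0552  0.      0.0962] [25 20 27]
250 [-0.0026 -0.      0.0022] [226 213 186]
252 [-0.0035 -0.      0.0014] [255 254 248]
254 [-0.0046 -0.      0.0011] [254 254 248]
256 [-0.0055 -0.      0.0003] [254 254 249]
258 [-0.0065 -0.     -0.0001] [254 254 249]
260 [-0.0074 -0.     -0.0009] [254 254 249]
262 [-0.0083 -0.     -0.0016] [254 254 249]
264 [-0.0094 -0.     -0.002 ] [254 254 249]
266 [-0.0104 -0.     -0.0025] [254 254 250]
268 [-0.0115 -0.     -0.0028] [255 254 250]
270 [-0.0125 -0.     -0.0034] [255 254 248]
272 [-0.0713  0.      0.0803] [238 243 245]
274 [-0.0723  0.      0.0786] [240 244 246]
276 [-0.0727  0.      0.0762] [239 243 245]
278 [-0.0734  0.      0.0741] [240 243 246]
280 [-0.0739  0.      0.0717] [239 243 246]
282 [-0.0742  0.      0.0693] [240 244 245]
284 [-0.0751  0.      0.0677] [240 244 246]
286 [-0.0757 -0.      0.0656] [239 243 246]
288 [-0.0762 -0.      0.0636] [240 244 245]
```

Emit:
send_rows --pt "-0.0022 0 -0.0012 0" --pt "-0.0022 0 -0.0012 0" --pt "0 0 0 0"

```text
clock: 31.85
eef_pos: [0.5971, 0.1659, 0.0989]
tool_rot: [-0.056, 0.998, 0.0, -0.0]
ft_force: [-8.8, -0.9, 15.4]
grip_width: 0.0299
```

```bash
cat >> h.py <<'E'
def face(fn,u=260):
    Tt=np.array(cams.camera_info('wrist')['mount']); o=state(); shot('wrist',fn); s=load(fn); L=[]
    for v in range(225,300):
        z=np.median(s['d'][v,u-5:u+6]); q=(Tt@np.r_[ray(s,u,v)*z,1])[:3]
        if abs(q[2])<.02 and abs(q[0])<.03: L.append(q)
    L=np.array(L); print('bottom edge',L[0].round(4),'top edge',L[-1].round(4)); d=L[0]-L[-1]; print('theta',np.arctan2(d[0],d[2]).round(3) ,'len',np.linalg.norm(d).round(4))
E
python3 - <<'E'
from h import *
face('f1')
E
```

```text
t 31.85 p [0.5971 0.1659 0.0989] q [-5.570e-02  9.984e-01  2.000e-04 -1.000e-04] F [-8.82 -0.9  15.41] g 0.0299
bottom edge [-0.0056 -0.      0.0086] top edge [-0.0128 -0.     -0.0029]
theta 0.559 len 0.0136
```

Emit:
send_rows --pt "-0.0023 0 -0.0011 0" --pt "-0.0023 0 -0.0011 0" --pt "0 0 0 0"

```text
clock: 32.2
eef_pos: [0.6026, 0.1666, 0.1014]
tool_rot: [-0.056, 0.998, 0.0, 0.001]
ft_force: [-8.0, -1.2, 15.3]
grip_width: 0.03
```

```bash
cat >> h.py <<'E'
def face2(fn,u=260):
    Tt=np.array(cams.camera_info('wrist')['mount']); o=state(); shot('wrist',fn); s=load(fn); L=[]
    for v in range(225,300):
        z=np.median(s['d'][v,u-5:u+6]); q=(Tt@np.r_[ray(s,u,v)*z,1])[:3]
        if abs(q[2])<.012 and abs(q[0])<.03: L.append(q)
    L=np.array(L); a,b=np.polyfit(L[2:-1,0],L[2:-1,2],1); print('edges',L[0].round(4),L[-1].round(4),'theta',(np.pi/2-np.arctan(a)).round(3),'face z at x=-.011',(b-.011*a).round(4))
E
python3 - <<'E'
from h import *
face2('f2')
E
```

```text
t 32.2 p [0.6026 0.1666 0.1014] q [-5.570e-02  9.984e-01  4.000e-04  8.000e-04] F [-8.01 -1.22 15.31] g 0.03
edges [-0.0057 -0.      0.0099] [-0.0127 -0.     -0.0031] theta 1.171 face z at x=-.011 -0.0024
```

Emit:
send_rows --pt "-0.0025 0 -0.0009 0" --pt "-0.0025 0 -0.0009 0" --pt "0 0 0 0"

```text
clock: 32.55
eef_pos: [0.6083, 0.1672, 0.1037]
tool_rot: [-0.056, 0.998, 0.0, 0.002]
ft_force: [-6.9, -0.5, 15.3]
grip_width: 0.0301
```

Emit:
send_rows --pt "-0.0025 0 -0.0007 0" --pt "-0.0025 0 -0.0007 0" --pt "0 0 0 0"

```text
clock: 32.85
eef_pos: [0.614, 0.1679, 0.1054]
tool_rot: [-0.056, 0.998, 0.001, 0.003]
ft_force: [-4.7, -1.3, 15.8]
grip_width: 0.0299
```

```bash
python3 - <<'E'
from h import *
face2('f3')
E
```

```text
t 32.85 p [0.614  0.1679 0.1054] q [-5.560e-02  9.985e-01  5.000e-04  2.500e-03] F [-4.65 -1.29 15.8 ] g 0.0299
edges [-0.0045 -0.      0.0103] [-0.0124 -0.     -0.0025] theta 1.16 face z at x=-.011 -0.0022
```

Emit:
send_rows --pt "-0.0026 0 -0.0006 0" --pt "-0.0026 0 -0.0006 0" --pt "-0.0026 0 -0.0005 0" --pt "-0.0026 0 -0.0005 0" --pt "0 0 0 0"

```text
clock: 33.4
eef_pos: [0.6255, 0.1692, 0.108]
tool_rot: [-0.056, 0.998, 0.001, 0.004]
ft_force: [-2.9, -0.8, 14.7]
grip_width: 0.0304
```

Emit:
send_rows --pt "-0.0026 0 -0.0004 0" --pt "-0.0026 0 -0.0004 0" --pt "-0.0026 0 -0.0003 0" --pt "-0.0026 0 -0.0002 0" --pt "0 0 0 0"

```text
clock: 33.9
eef_pos: [0.6365, 0.1704, 0.1092]
tool_rot: [-0.055, 0.998, 0.001, 0.004]
ft_force: [-0.6, -0.8, 12.7]
grip_width: 0.0298
```

```bash
python3 - <<'E'
from h import *
look('a24'); 
E
```

```text
t 33.9 p [0.6365 0.1704 0.1092] q [-5.550e-02  9.984e-01  7.000e-04  4.400e-03] F [-0.62 -0.77 12.72] g 0.0298
```

View pics/a24.png

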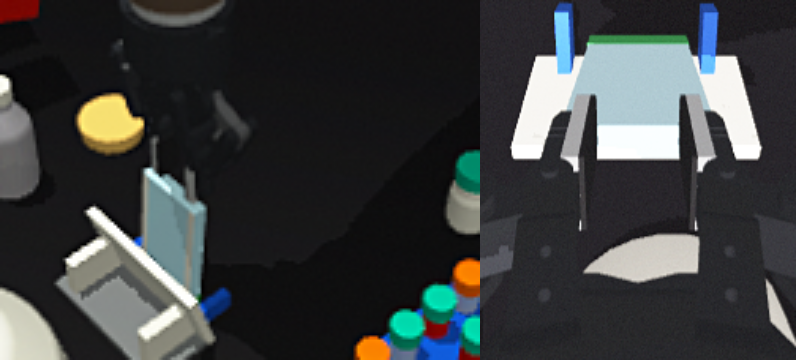

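Emit:
send_rows --pt "-0.0026 0 0 0" --pt "-0.0026 0 0 0" --pt "-0.0026 0 0 0" --pt "-0.0026 0 0 0" --pt "0 0 0 0"

```text
clock: 34.5
eef_pos: [0.6472, 0.1716, 0.1095]
tool_rot: [-0.056, 0.998, 0.001, 0.005]
ft_force: [-0.2, 0.0, 13.3]
grip_width: 0.0299
```

Emit:
send_rows --pt "-0.003 0 0 0" --pt "-0.003 0 0 0" --pt "-0.003 0 0 0" --pt "-0.003 0 0 0" --pt "0 0 0 0"

```text
clock: 35.0
eef_pos: [0.6596, 0.1729, 0.1097]
tool_rot: [-0.055, 0.998, 0.001, 0.005]
ft_force: [-0.4, -0.8, 12.5]
grip_width: 0.0301
```

```bash
python3 - <<'E'
from h import *
look('a25'); 
E
```

```text
t 35.0 p [0.6596 0.1729 0.1097] q [-5.550e-02  9.984e-01  8.000e-04  5.400e-03] F [-0.36 -0.76 12.5 ] g 0.0301
```

View pics/a25.png

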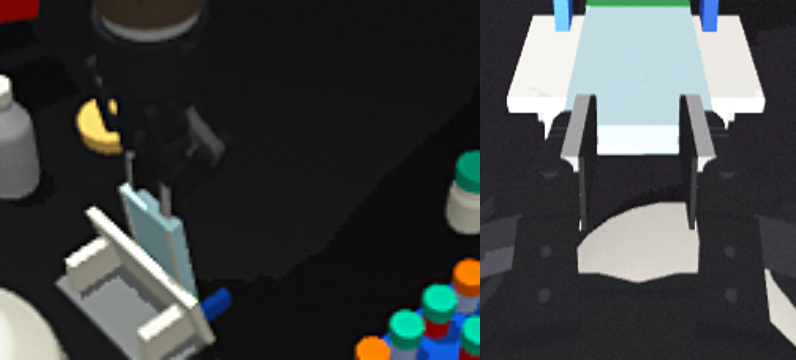

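Emit:
send_rows --pt "-0.003 0 0 0" --pt "-0.003 0 0 0" --pt "-0.003 0 0 0" --pt "0 0 0 0"

```text
clock: 35.5
eef_pos: [0.6684, 0.1739, 0.1091]
tool_rot: [-0.055, 0.998, 0.001, 0.005]
ft_force: [1.8, -0.3, 11.5]
grip_width: 0.0298
```

```bash
python3 - <<'E'
from h import *
look('a26'); 
E
```

```text
t 35.5 p [0.6684 0.1739 0.1091] q [-5.550e-02  9.984e-01  7.000e-04  5.100e-03] F [ 1.84 -0.25 11.48] g 0.0298
```

View pics/a26.png

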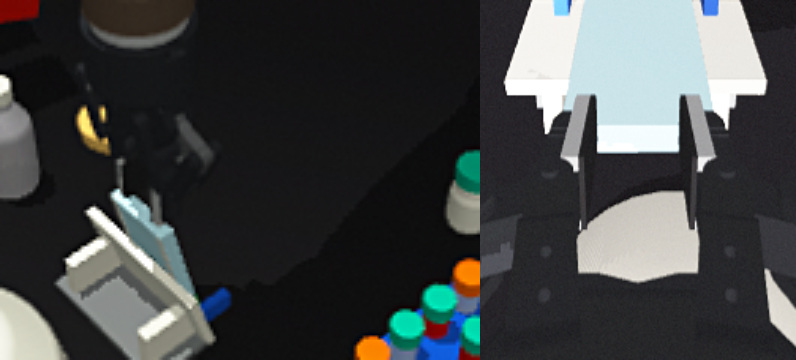

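Emit:
send_rows --pt "-0.003 0 0 0" --pt "-0.003 0 0 0" --pt "0 0 0 0"

```text
clock: 35.9
eef_pos: [0.6738, 0.1745, 0.1083]
tool_rot: [-0.056, 0.998, 0.001, 0.004]
ft_force: [1.8, -0.3, 8.5]
grip_width: 0.0299
```

Emit:
send_rows --pt "-0.002 0 0 0" --pt "-0.002 0 0 0" --pt "0 0 0 0"

```text
clock: 36.2
eef_pos: [0.6761, 0.1747, 0.1074]
tool_rot: [-0.056, 0.998, 0.0, 0.002]
ft_force: [-1.3, -0.6, 7.0]
grip_width: 0.0301
```

```bash
python3 - <<'E'
from h import *
look('a27',box=(200,190,300,265)); 
E
```

```text
t 36.2 p [0.6761 0.1747 0.1074] q [-5.560e-02  9.985e-01  4.000e-04  2.400e-03] F [-1.27 -0.55  6.97] g 0.0301
```

View pics/a27.png

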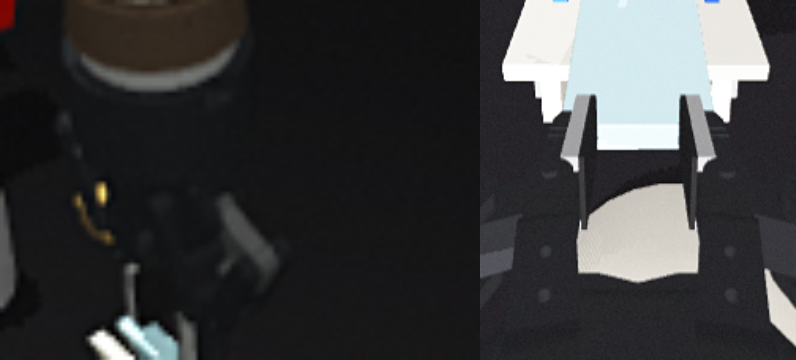

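Fx changed sign, so the cassette is resting on the fence. I'll lift straight off and retreat.

Emit:
send_rows --pt "0 0 -0.002 0" --pt "0 0 -0.003 0" --pt "0 0 -0.01 0" --pt "0 0 -0.03 0" --pt "0 0 -0.03 0" --pt "0.03 0 -0.02 0" --pt "0.04 0 0 0" --pt "0.04 0 0 0" --pt "0.04 0 0 0" --pt "0 0 0 0" --pt "0 0 0 0"

```text
clock: 37.4
eef_pos: [0.5249, 0.1577, 0.2007]
tool_rot: [-0.056, 0.998, 0.0, 0.001]
ft_force: [-0.1, 0.0, 1.1]
grip_width: 0.0298
```

```bash
python3 - <<'E'
from h import *
o=state(); shot('scene','e_s'); shot('wrist','e_w'); shot('top','e_t')
cv2.imwrite('pics/e1.png',np.hstack([cv2.resize(load('e_s')['im'][190:320,190:363],(460,346)),cv2.resize(load('e_w')['im'],(340,346))]))
cv2.imwrite('pics/e2.png',cv2.resize(load('e_s')['im'],(768,576)))
E
```

```text
t 37.4 p [0.5249 0.1577 0.2007] q [-5.580e-02  9.984e-01  1.000e-04  5.000e-04] F [-0.1   0.02  1.05] g 0.0298
```

View pics/e1.png

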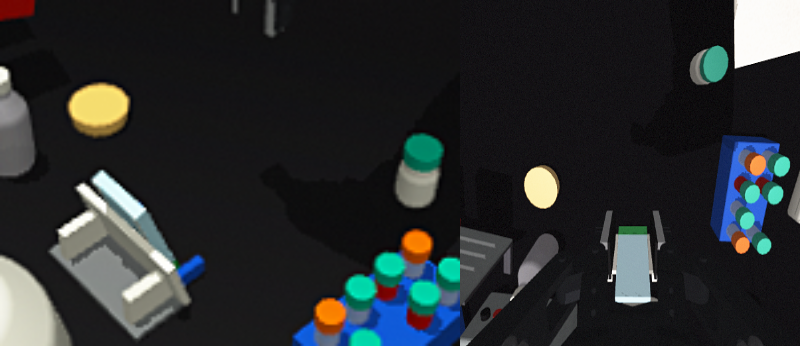

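View pics/e2.png

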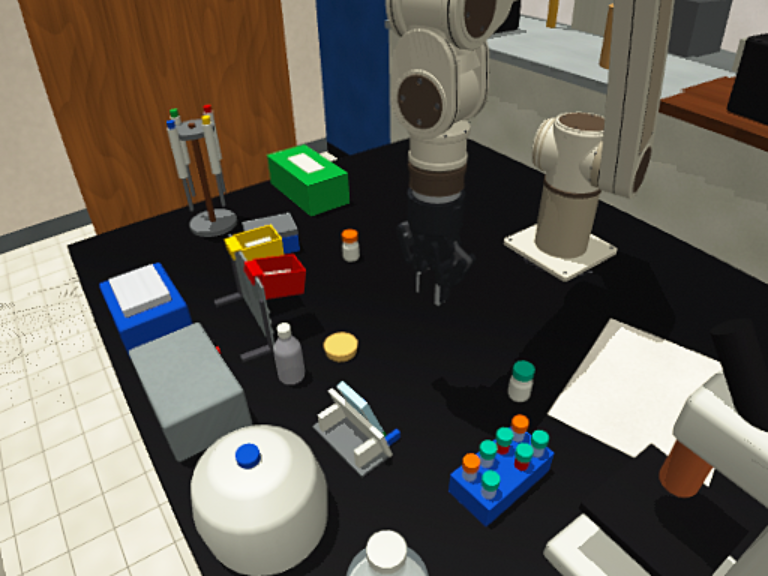

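```bash
python3 - <<'E'
from h import *
s=load('e_w'); P=cloud(s); im=s['im'].astype(int)
a=np.radians(6.4); ex=np.array([np.cos(a),np.sin(a)]);ey=np.array([-ex[1],ex[0]]); f=np.array([.6595,.172])
d=P[...,:2]-f; X=d@ex; Y=d@ey; Z=P[...,2]
m=(abs(Y)<.024)&(X>-.03)&(X<.05)&(Z>.02)&(Z<.1)
A=np.c_[Z[m],Y[m],np.ones(m.sum())]; c=np.linalg.lstsq(A,X[m],rcond=None)[0]; r=X[m]-A@c
for _ in range(4):
    k=abs(r)<.003; c=np.linalg.lstsq(A[k],X[m][k],rcond=None)[0]; r=X[m]-A@c
print('lean',np.arctan(c[0]),'yaw',np.arctan(c[1]),'x at z=0',c[2],'n',m.sum(),k.sum())
m2=(abs(X-c[2]-c[0]*Z-c[1]*Y)<.003)&(Z<.09)&(Z>.004)&(abs(Y)<.045)
for z in(.02,.05,.08):
    q=m2&(abs(Z-z)<.006); print(z,'Y range',np.percentile(Y[q],[1,99]).round(4))
g=(im[...,1]>1.5*im[...,2])&(im[...,1]>1.5*im[...,0])&(abs(Y)<.05)&(abs(X)<.06); print('green z',np.percentile(Z[g],[2,98]).round(4),'x',X[g].min().round(4),X[g].max().round(4),'y',np.percentile(Y[g],[2,98]).round(4))
print('top z',Z[(abs(Y)<.03)&(abs(X-.02)<.03)&(Z<.12)].max())
# fence
mf=(abs(Y)>.045)&(abs(Y)<.06)&(X>-.01)&(X<.03)&(Z>.02)&(Z<.06); cf=np.polyfit(Z[mf],X[mf],1); print('fence lean',np.arctan(cf[0]),'foot x',cf[1],mf.sum())
# hung bin from scene
b=load('e_s'); t0=load('top0'); t=load('e_t'); 
Pb=cloud(b); ib=b['im'].astype(int); red=(ib[...,2]>120)&(ib[...,1]<60)&(ib[...,0]<60)&(abs(Pb[...,1]+.135)<.08); print('bin red pts',red.sum(),'z',np.percentile(Pb[...,2][red],[1,99]).round(4),'x',np.percentile(Pb[...,0][red],[1,99]).round(4),'y',np.percentile(Pb[...,1][red],[1,99]).round(4))
cv2.imwrite('pics/e3.png',cv2.resize(t['im'],(768,576)))
E
```

```text
lean 0.31295486370538556 yaw 0.00398743200662956 x at z=0 -0.016879972497583835 n 2439 2438
0.02 Y range [-0.0284  0.0291]
0.05 Y range [-0.0276  0.0287]
0.08 Y range [-0.0277  0.0287]
green z [0.0032 0.0182] x -0.0169 -0.0048 y [-0.0275  0.0293]
top z 0.1086223361516461Traceback (most recent call last):
  File "<stdin>", line 16, in <module>
    raise TypeError("expected non-empty vector for x")
TypeError: expected non-empty vector for x
```

```bash
python3 - <<'E'
from h import *
b=load('e_s'); t=load('e_t'); 
Pb=cloud(b); ib=b['im'].astype(int); red=(ib[...,2]>100)&(ib[...,1]<60)&(ib[...,0]<60)&(abs(Pb[...,1]+.135)<.08); print('bin red',red.sum(),'z',np.percentile(Pb[...,2][red],[1,99]).round(4),'x',np.percentile(Pb[...,0][red],[1,99]).round(4),'y',np.percentile(Pb[...,1][red],[1,99]).round(4))
cv2.imwrite('pics/e3.png',cv2.resize(t['im'],(768,576)))
s0=load('scene0'); df=np.abs(s0['im'].astype(int)-ib).sum(-1)
E
```

```text
bin red 1349 z [0.0931 0.185 ] x [-1.0497  0.7037] y [-0.1993 -0.0622]
```

View pics/e3.png

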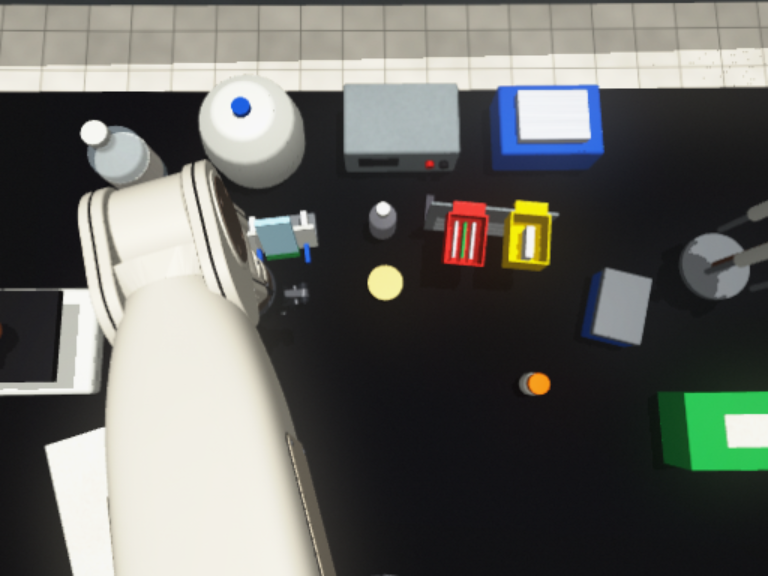

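The red bin hangs square beside the yellow one, and the bottle at (382,218) and dish at (385,282) are where they started. The cassette stands on the fence and the arm is clear, so I'm handing in.

```bash
python3 -c "
from h import *
state(); print(order.job_done()); state()"
```

```text
t 37.55 p [0.5271 0.1581 0.2005] q [-5.550e-02  9.985e-01  3.000e-04  1.200e-03] F [-0.46  0.66 -0.75] g 0.0296
the job is handed in; nothing more can be done
None
the job is handed in; nothing more can be done
```

I hung the red bin by its lip on the free rail beside the yellow bin. I then set the cassette's green end against the fence and tipped it up on that edge until it leaned on the fence. I handed the job in at 37.6 s; it reports no verdict.

**What went wrong on the way:** on the first try at tipping, the fingertip slipped off past about 50° and the cassette fell back flat. I went back behind it and repeated the push with steadier pressure towards the foot, which worked.

**Last checks:**

| Check | Measured | Limit |
|---|---|---|
| Cassette lean from vertical | 0.31 rad | 0.15–0.38 |
| Cassette squareness to the fence | within about 0.01 rad | 0.42 |
| Foot in front of the fence | about 11 mm | 20 mm |
| Foot off mid-gap | under 1 mm | 20 mm |
| Bin dip, just after release | about 0.2 rad | 0.32 |

- **Lean:** the cassette leans more than the fence's own 0.26 rad because its foot sits a few mm out, so it is not perfectly flat on the fence.
- **Bin:** in the last top picture it hangs square on the rail.
- **Other items:** the bottle and dish pixels match the start. The tip box, tube rack and both jars looked in place in the pictures but I did not measure them.
- **Failed checks:** the last numeric check of the bin's position (stray red pixels spoiled it) and the depth fit of the fence's own lean both failed. I relied on the pictures and the earlier measurements for those two.

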